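Load the checking slide, clamp it, run it home and shut the guard

TASK

Take the spindle from the blue tray and lay it gently in the two vees of the checking station's slide, then swing the blue clamp arm all the way down onto it. After that push the slide fully home under the guard, and last of all lower the clear guard until it is fully shut. Leave the other tools and gauges on the table alone.

Things in the scene. Friction and masses are not known exactly. Their poses are not given: they have to be found in the camera images.
- spindle: Loose stepped metal spindle, 0.3 to 0.5 kg: brass-coloured barrel 36 mm diameter, 100 mm long, and at each end a steel journal 24 mm diameter, 28 mm long (156 mm in all, both ends alike). Origin at its centre, on its axis; its y axis is the long axis. It starts level in the tray's rests, axis 50 mm above the table.
- tray: Blue tray 100 x 180 mm, fixed, top 12 mm above the table, with two light wooden vee rests 46 mm wide, 16 mm thick, 126 mm apart along its y axis, that hold the spindle by its journals. Origin at the centre of its underside.
- station: Checking station, fixed: dark steel base 250 mm (x) by 440 mm (y from -230 to +210), 12 mm thick; origin on the table, mid-width. Its slide runs along its y axis: home at y = -110 mm, under the guard; out is towards +y. Black guard posts at x = +118 and -88 mm, y = -200 and -20 mm, 138 and 128 mm high.
- slide (a joint): Travel of the slide in m: 0 = fully home under the guard (against its stop), 0.20 = fully out along the station's +y. Stiff: about 5 N to push.
- seat (a point): Where the spindle's centre must lie: midway between the slide's two black vees, 62 mm above the table; moves with the slide. Axes as the station's; a seated spindle lies along y. The vees take the journals: inner faces 55 mm either side, 16 mm thick, 90 degree flanks open upwards, tips about 10 mm above and 28 mm beside the axis. Light grey slide plate 120 x 190 mm, top 22 mm above the table.
- push_post (a point): Centre of the red ball (30 mm diameter) on an upright steel post (18 mm diameter) at the slide's outer end, 85 mm above the table, 155 mm along y from the seat. Push the post or ball towards the station's -y to send the slide home.
- clamp (a joint): Angle of the blue clamp arm in rad: 0 = fully down, level, its rubber pad on the spindle's barrel; it grows as the arm swings up; about 1.57 = upright. Stays where it is left (friction 0.22 N m).
- clamp_pivot (a point): Pivot of the blue clamp arm on its tower (48 mm wide, 110 mm high), 105 mm along +y from the seat, 100 mm above the table; hinge axis along the station's x. Down, the arm runs from here to -y; up, it stands above and swings down towards -y. Arm 20 mm wide, 16 mm thick, rubber pad at 105 mm and red ball (28 mm) at 141 mm from the pivot.
- guard (a joint): Angle of the clear guard in rad: 0 = fully shut, level; it grows as the guard opens upwards; about 1.57 = upright. Stays where it is left (friction 0.55 N m; its weight helps it down).
- guard_hinge (a point): Middle of the guard's hinge line, 141 mm above the table, 118 mm behind (station +x) the slide's home; hinge axis along the station's y. The guard is a clear plate 5 mm thick, 200 mm wide (y), with yellow edges 10 to 12 mm thick; shut, it reaches 215 mm from the hinge towards the station's -x.
- guard_edge (a point): Middle of the guard's free edge (yellow bar 16 mm wide, 12 mm thick), 215 mm from the hinge; it moves with the guard.
- plug_a: Black steel locating plug, 40 mm diameter, 72 mm high, cone-topped, standing loose; bystander. Origin at the centre of its foot.
- plug_b: Second plug, the same; bystander.
- ring_gauge: Steel ring gauge lying flat, 76 mm diameter, 22 mm thick; bystander. Origin at the centre of its underside.
- wrench: Steel wrench 170 mm long, lying flat at the back; bystander.
Mind the look-alikes: they are no part of the job. Of the things like the spindle, leave any that is purple; of the rest the larger one is meant.

How it is judged:
On the way, in this order (a step that is already met when the one before it is completed fails the run):
1. the spindle lies in the slide's two vees, let go, with the clamp still up and the slide still out (x of spindle in the frame of seat between -0.004 and 0.004 m and y of spindle in the frame of seat between -0.008 and 0.008 m and z of spindle in the frame of seat between -0.004 and 0.004 m and angle between the y axis of spindle and the y axis of seat, either way round below 0.05 rad and contact force between the fingers and spindle below 0.3 N and value of joint clamp above 0.6 rad and value of joint slide above 0.1 m), for 0.2 s.
2. the clamp arm is down on the spindle, the slide still out (x of spindle in the frame of seat between -0.004 and 0.004 m and y of spindle in the frame of seat between -0.008 and 0.008 m and z of spindle in the frame of seat between -0.004 and 0.004 m and angle between the y axis of spindle and the y axis of seat, either way round below 0.05 rad and value of joint clamp below 0.05 rad and value of joint slide above 0.03 m), for 0.2 s.
3. the slide is fully home with the clamp down, the guard still up (x of spindle in the frame of seat between -0.004 and 0.004 m and y of spindle in the frame of seat between -0.008 and 0.008 m and z of spindle in the frame of seat between -0.004 and 0.004 m and angle between the y axis of spindle and the y axis of seat, either way round below 0.05 rad and value of joint clamp below 0.05 rad and value of joint slide below 0.005 m and value of joint guard above 0.3 rad), for 0.2 s.
4. the guard is shut (value of joint guard below 0.05 rad and value of joint slide below 0.005 m), for 0.2 s.
At the end, for the whole second after the job is handed in: The spindle lies at rest in both vees (within 4 mm across and in height, 8 mm along, 0.05 rad), the clamp arm is down (below 0.05 rad), the slide is home (within 5 mm) and the guard is shut (below 0.05 rad) (all of step 4 and x of spindle in the frame of seat between -0.004 and 0.004 m and y of spindle in the frame of seat between -0.008 and 0.008 m and z of spindle in the frame of seat between -0.004 and 0.004 m and angle between the y axis of spindle and the y axis of seat, either way round below 0.05 rad and value of joint clamp below 0.05 rad and linear speed of spindle below 0.02 m/s); the robot touches nothing.
It fails at once if plug a moved by more than 20 mm or tipped over (distance of plug_a from where it was at the start of the episode above 0.02 m or angle between plug_a's own z axis and vertical above 0.5 rad).
It fails at once if plug b moved by more than 20 mm or tipped over (distance of plug_b from where it was at the start of the episode above 0.02 m or angle between plug_b's own z axis and vertical above 0.5 rad).
It fails at once if ring gauge moved by more than 20 mm or tipped over (distance of ring_gauge from where it was at the start of the episode above 0.02 m or angle between ring_gauge's own z axis and vertical above 0.5 rad).
It fails at once if wrench moved by more than 20 mm or tipped over (distance of wrench from where it was at the start of the episode above 0.02 m or angle between wrench's own z axis and vertical above 0.5 rad).
It fails at once if the spindle dropped into the vees, or jerked along in them (faster than 0.45 m/s within 30 mm of its seat) (distance between spindle and seat below 0.03 m and linear speed of spindle above 0.45 m/s).
It also fails if it takes over 72 s, if anything falls off the work surface, if the arm or the gripper's body presses on something with over 40 N, if the wrist force passes 120 N, or if a joint passes its speed limit or range.

ROBOT

A 6-joint arm with a two-finger parallel gripper is mounted at the origin on the work surface. World frame = base frame: x ahead of the robot, y to its left, z up, the work surface at z = 0. Lengths are in m, angles in rad, forces in N, time in s.
With the tool pointing down it reaches from about 0.35 to 0.775 m from the base axis. Payload 7.3 kg.
Tool frame: the origin (TCP) lies on the front face of the gripper's body, between the roots of the fingers; the fingertips stand ahead of it and the grasp point (between the pads) lies 47 mm ahead of it (finger_overhang is the z of the fingertips in the tool frame, in m); z points along the fingers, y is the line along which they close (so a half turn about z gives the same grasp; the last joint's range is limited). The gripper opens to 92 mm and grips with 3 to 60 N. Pads are 19 mm wide; open, the fingers measure 130 mm over their backs; the gripper's body (75 mm by 190 mm) begins 47 mm behind the grasp point.
Start: joints at [1.13, 0.342, 1.524, -0, 1.275, -0.146], TCP at [0.153, 0.502, 0.292] pointing down, gripper open.
Joint ranges: [-2.53, 2.53], [-0.77, 2.02], [0.04, 2.7], [-1, 4.14], [0.28, 2.66], [-3.11, 3.11]. Speed limits (rad/s): [2.57, 2.57, 3.14, 3.14, 3.14, 3.14].

INTERFACE

Orientations are given as [roll, pitch, yaw] about the fixed x, y, z axes, in that order (R = Rz(yaw) Ry(pitch) Rx(roll)).
In Python, from cell import * gives the robot as it stands. The module is installed in compiled form; this text tells all that it offers.
- The arm moves only by the tool arm_command, never from a script. Its argument "series" is a list of rows, each an object of numbers: "x", "y", "z": the shift along the tool's x, y, z in mm; "rx", "ry", "rz": the turn, a rotation vector about the tool's x, y, z in degrees. A call has 1 to 20 rows; each row is the pose to reach, as a shift and turn from the pose commanded when the call began, along the tool's axes at that moment; what a row does not reach only later rows make up. A row lasts 1/10 s, in which the tool goes at most 50 mm and 8.59 degrees, less where a joint would pass 70% of its speed; a pose out of reach is approached as far as the arm can. A call with a gripper value outside its range is refused whole. "hand" is the finger opening in mm, from 0 to 91.8, set as the call begins (left out, the last holds). The fingers move at their own pace and stop on an object; "squeeze" is the grip in N (left out, the last holds). Time passes only in rows, so rows that repeat a pose let the fingers close. It gives the time, the measured TCP pose, the force, the opening and the grip force at its end, in the units of the state.
- observe(): the state, without advancing time (a new reading comes with each control period).
- read_camera(name): name is "scene" or "top"; returns a dict with "pixels" (400x640x3 uint8, blue, green, red), "K" (3x3 intrinsics, pixels), "rvec" (rotation vector, rad) and "tvec" (3), from world to camera coordinates, as OpenCV has them. Camera axes: x right, y down, z forward; pixel columns grow to the right and rows downward; lengths in m; the calibration is good to about 2 mm. A picture is of the moment at which its call begins. There is no depth.
- hand_in(): hands the job in; it is judged then, once.
Trained networks look in a picture, given as the dict that the camera call returned (one of the last four; its "shot" number tells which), for a name from the list of things; names that differ only in an ending like _2 or _b are one class to them, and where a whole thing is asked for, a point or a joint stands for the part that bears it (a point fixed in the world has none). Each returns a list of dicts, best first, with "confidence" (0 to 1); they miss things now and then, are a little off and sometimes report something else, mostly with a low value. They report only what shows in the picture. A call takes as long as a camera call. They do not tell look-alikes from the thing itself.
- boxes_of(picture, query): "point" ([x, y, z] in m, in world coordinates, good to about 4 mm: the middle of the surface that is visible of it).
- trace(picture, query): "pixels" (400x640 bool, what is visible of it).
- mark_of(picture, query): "point" ([x, y, z] in m, in world coordinates, good to about 4 mm: a listed point, or the origin of a listed thing).
The state is a dict: "time": time; "qpos": joint angles; "qvel": joint speeds; "joint_efforts": joint torques, N m; "tool_pos": TCP position; "tool_rot": TCP orientation; "contact_force": force on the tool from outside, world axes, zero at the start; "torque": the same for the moment, N m; "opening": finger opening in m; "grip_force": force on a finger pad.
Only numpy, scipy, OpenCV 4.12 (cv2) and the standard library are available. Lean on these libraries where they do the work, as an engineer would, in place of code of your own. Each camera call takes 0.05 s, during which the arm holds its last target. There are 200 camera calls.

## Working session

There is one attempt and no reset: what is moved stays moved. The work goes in short steps, Python scripts to look and compute and a tool call to move; the robot and the scene stay as the last step left them, time stands still between calls to the robot, and variables do not carry over. Pictures are saved under pics/ and viewed, at most 10 in all, crops included, and the job is handed in when it is done.

Besides the shell and the picture viewer there is one more tool, called by a JSON object that holds its "fn" and its "kwargs", one argument or row to a line. arm_command: Moves the arm, as the interface text tells. Its arguments: {"type":"object","properties":{"series":{"type":"array"},"hand":{"type":"number"},"squeeze":{"type":"number"}},"required":["series"]}

```bash
mkdir -p pics; cat > h.py <<'E'
from cell import *
import numpy as np, cv2
from scipy.spatial.transform import Rotation as R
np.set_printoptions(precision=4,suppress=True)
def ray(p,u,v,z):
    M,_=cv2.Rodrigues(np.array(p["rvec"],float)); t=np.array(p["tvec"],float).ravel()
    c=-M.T@t; d=M.T@np.linalg.inv(p["K"])@np.array([u,v,1.]); return c+d*(z-c[2])/d[2]
def proj(p,X):
    return cv2.projectPoints(np.array(X,float).reshape(-1,3),np.array(p["rvec"],float),np.array(p["tvec"],float),np.array(p["K"],float),None)[0].reshape(-1,2)
def marks(p,names):
    for n in names:
        for d in mark_of(p,n): print(n,round(d["confidence"],2),np.array(d["point"]),proj(p,d["point"])[0].round())
E
python3 - <<'E'
from h import *
print(observe())
for c in ("scene","top"):
    p=read_camera(c); cv2.imwrite(f"pics/{c}0.png",p["pixels"])
    print(c); marks(p,["spindle","tray","station","seat","push_post","clamp_pivot","guard_hinge","guard_edge","plug_a","ring_gauge","wrench"])
E
```

```text
{'time': 0.0, 'qpos': array([ 1.13  ,  0.3427,  1.525 ,  0.    ,  1.2754, -0.146 ]), 'qvel': array([-0.0011,  0.    ,  0.0007, -0.    ,  0.0001, -0.0016]), 'joint_efforts': array([ -0.0002, -43.1238, -24.4223,   0.0717,   0.0561,  -0.0002]), 'tool_pos': array([0.1524, 0.5021, 0.2916]), 'tool_rot': array([-3.1401, -0.0002,  2.8468]), 'contact_force': array([-0.5209,  0.3398, -0.4571]), 'torque': array([ 0.023 , -0.0059, -0.0325]), 'grip_force': 0.0, 'opening': 0.09195674680237993}
scene
spindle 0.74 [ 0.3964 -0.1973  0.0101] [235. 220.]
spindle 0.7 [ 0.4262 -0.3635  0.0531] [245. 288.]
spindle 0.67 [ 0.3806 -0.5294  0.0121] [227. 370.]
tray 0.91 [ 0.4232 -0.3685 -0.0011] [247. 294.]
station 0.67 [0.5498 0.1217 0.0024] [294. 100.]
seat 0.79 [0.5421 0.1831 0.0621] [290.  66.]
seat 0.47 [ 0.6568 -0.4094  0.0012] [351. 306.]
push_post 0.76 [0.5581 0.3401 0.0895] [293.   8.]
clamp_pivot 0.53 [0.5545 0.2918 0.1014] [292.  20.]
guard_hinge 0.58 [0.656  0.012  0.1364] [341. 111.]
guard_edge 0.82 [0.5824 0.0155 0.3397] [308.  61.]
plug_a 0.66 [ 0.6563 -0.4128  0.0011] [351. 308.]
plug_a 0.59 [
[... 191 characters left out ...]

spindle 0.62 [ 0.4271 -0.368   0.0487] [379. 238.]
spindle 0.51 [ 0.3938 -0.1993  0.0102] [325. 250.]
spindle 0.46 [ 0.3812 -0.5263  0.0103] [428. 251.]
station 0.62 [0.5467 0.1204 0.0022] [224. 205.]
station 0.59 [ 0.4282 -0.3675  0.0019] [377. 237.]
seat 0.71 [0.5528 0.1822 0.0592] [200. 203.]
push_post 0.88 [0.5553 0.3451 0.0837] [144. 203.]
push_post 0.2 [0.5809 0.0124 0.3413] [241. 185.]
clamp_pivot 0.47 [0.5564 0.2958 0.1023] [159. 202.]
guard_hinge 0.97 [0.6596 0.007  0.1463] [252. 163.]
guard_edge 0.6 [0.579  0.0079 0.337 ] [243. 186.]
plug_a 0.51 [ 0.6822 -0.2332  0.0017] [333. 160.]
plug_a 0.45 [ 0.6584 -0.412  -0.0066] [388. 166.]
wrench 0.68 [ 0.768   0.1024 -0.0026] [228. 136.]
```

View pics/scene0.png

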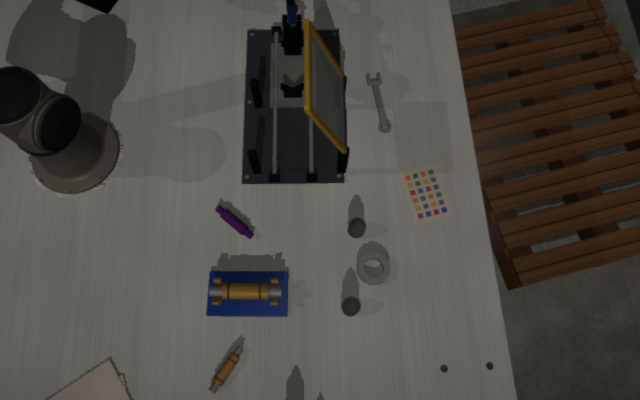

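View pics/top0.png

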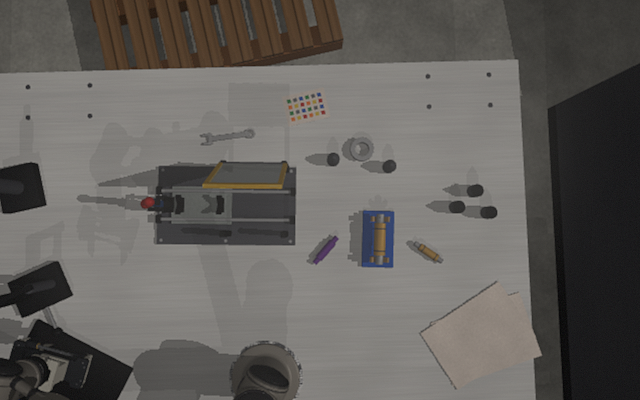

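The scene view shows three spindle-like things: a purple one at (235,220), a large brass one in the blue tray at (245,291), and a small brass one at (227,370). The one in the tray is meant: it isn't purple and is the larger brass one. The station is at the top of the scene, with its slide out, clamp up and guard up. I'll confirm with a crop and measure the orientations.

```bash
python3 - <<'E'
from h import *
import cell; print([n for n in dir(cell) if not n.startswith('_')])
S=[]
for c in ("scene","top"):
    p=read_camera(c); im=p["pixels"]
    if c=="scene": a=cv2.resize(im[200:400,170:330],None,fx=2.5,fy=2.5,interpolation=cv2.INTER_CUBIC)
    else: b=cv2.resize(im[150:270,130:310],None,fx=2.2,fy=2.2,interpolation=cv2.INTER_CUBIC)
    for n in ("spindle","tray","station"):
        for d in trace(p,n):
            m=d["pixels"]; v,u=np.nonzero(m)
            z={"spindle":.05,"tray":.012,"station":.012}[n]
            P=np.array([ray(p,x,y,z)[:2] for x,y in zip(u,v)])
            (cx,cy),(w,h),an=cv2.minAreaRect((P*1000).astype(np.float32))
            C=P-P.mean(0); val,vec=np.linalg.eigh(C.T@C); ax=vec[:,1]
            print(c,n,round(d["confidence"],2),"mean",P.mean(0),"rect",cx,cy,w,h,an,"pca",np.degrees(np.arctan2(ax[1],ax[0])))
a=cv2.convertScaleAbs(a,alpha=1.6); b=cv2.convertScaleAbs(b,alpha=2.5)
h=max(a.shape[0],b.shape[0]); o=np.zeros((h,a.shape[1]+b.shape[1],3),np.uint8); o[:a.shape[0],:a.shape[1]]=a; o[:b.shape[0],a.shape[1]:]=b
print(o.shape); cv2.imwrite("pics/crop1.png",o)
E
```

```text
['IKError', 'boxes_of', 'finger_overhang', 'hand_in', 'mark_of', 'observe', 'read_camera', 'trace']
scene spindle 0.96 mean [ 0.3841 -0.5262] rect 384.38751220703125 -525.719970703125 101.67255401611328 23.580303192138672 53.77073287963867 pca 54.283098996662034
scene spindle 0.95 mean [ 0.4006 -0.211 ] rect 399.73626708984375 -210.42276000976562 26.32077980041504 107.85194396972656 45.16767883300781 pca 137.1242793203022
scene spindle 0.87 mean [ 0.4248 -0.3684] rect 424.9289245605469 -367.6671447753906 36.51145553588867 157.7880401611328 87.06433868408203 pca 176.2654411145973
scene tray 0.57 mean [ 0.4277 -0.3715] rect 425.0419006347656 -369.1617736816406 99.74493408203125 180.03221130371094 87.05179595947266 pca 177.41664530477712
scene tray 0.55 mean [0.7676 0.0983] rect 766.8655395507812 96.91877746582031 38.57752990722656 169.4411163330078 5.3929972648620605 pca 96.51294717642791
scene station 0.67 mean [0.5481 0.1063] rect 553.3773803710938 157.17288208007812 543.1354370117188 262.87249755859375 87.89849853515625 pca 88.61288632057534
top spindle 0.85 mean [ 0.4234 -0.3697] rect 424.3257751464844 -369.7857360839844 37.02831268310547 155.36325073242188 84.98558044433594 pca 176.6068929296843
top spindle 0.78 mean [ 0.3781 -0.5187] rect 378.1779479980469 -518.1174926757812 99.95161437988281 20.66537094116211 54.510154724121094 pca 54.14696451736371
top spindle 0.73 mean [ 0.3955 -0.202 ] rect 394.7088317871094 -201.2125701904297 26.200647354125977 102.61601257324219 43.308349609375 pca 137.16967708484546
top tray 0.71 mean [ 0.4267 -0.3644] rect 423.23846435546875 -369.00830078125 95.68655395507812 177.42713928222656 88.00121307373047 pca 178.47811781327997
top station 0.95 mean [0.5474 0.1116] rect 551.7242431640625 134.802001953125 492.64862060546875 271.01025390625 88.25104522705078 pca 89.32179342484098
(500, 796, 3)
```

View pics/crop1.png

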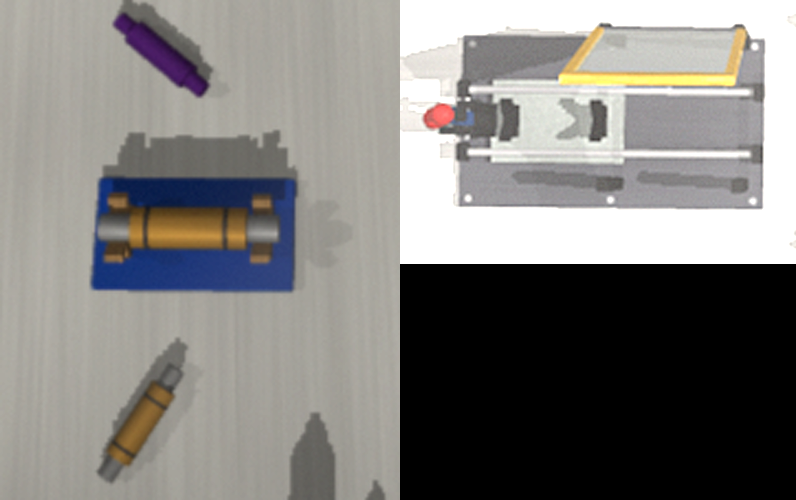

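The crop confirms the tray spindle is the large brass one. The top-view crop shows the vees at about (508,120) and (598,120), the slide out, the clamp up and the guard up. Next: the station yaw and the pick moves.

```bash
cat >> h.py <<'E'
def rel(pos,yaw_deg,s=None,T=None):
    s=s or observe(); T=T or (s["tool_pos"],s["tool_rot"])
    R0=R.from_euler("xyz",T[1]); Rt=R.from_euler("xyz",[np.pi,0,np.radians(yaw_deg)])
    return (R0.inv().apply(np.array(pos)-T[0])*1000).round(1),(R0.inv()*Rt).as_rotvec(degrees=True).round(2)
E
python3 - <<'E'
from h import *
print("overhang",finger_overhang)
for t in ([.40,.15,.42],[.40,-.15,.42],[.4245,-.3688,.30],[.4245,-.3688,.097]): print(t,rel(t,-3.1))
p=read_camera("top")
def g(u,v): return 130+(u-400)/2.2, 150+v/2.2
for u,v in ((468,198),(610,200),(752,200),(754,46),(472,44)): print("bolt",ray(p,*g(u,v),.013)[:2])
a,b=ray(p,*g(470,89),.04),ray(p,*g(752,92),.04); print("rail1",a,b)
im=p["pixels"]; gry=cv2.cvtColor(im,6).astype(float)
# lower long base edge
E=[]
for u in range(168,290):
    c=gry[236:252,u]; d=np.diff(c); k=d.argmax(); E.append(ray(p,u,236+k+.5+.0,.012 if 1 else 0)[:2])
E=np.array(E); f=cv2.fitLine(E.astype(np.float32),cv2.DIST_HUBER,0,.001,.001).ravel(); print("front edge",f,np.degrees(np.arctan2(f[1],f[0])))
# light slide plate
roi=gry[180:230,160:240]; m=((gry>75)&(gry<255)).astype(np.uint8)
print(gry[204,160:300].astype(int))
p2=read_camera("scene"); g2=cv2.cvtColor(p2["pixels"],6).astype(float)
E=[]
for v in range(40,178):
    d=np.diff(g2[v,238:258]); k=d.argmin(); E.append(ray(p2,238+k+.5,v,.012)[:2])
E=np.array(E); f=cv2.fitLine(E.astype(np.float32),cv2.DIST_HUBER,0,.001,.001).ravel(); print("front edge sc",f,np.degrees(np.arctan2(f[1],f[0])))
E
```

```text
overhang 0.0655
[0.4, 0.15, 0.42] (array([-339.2, -265.3, -127.8]), array([  0.  ,  -0.01, 166.21]))
[0.4, -0.15, 0.42] (array([-426.3, -552.3, -127.8]), array([  0.  ,  -0.01, 166.21]))
[0.4245, -0.3688, 0.3] (array([-513.3, -754.6,   -7.8]), array([  0.  ,  -0.01, 166.21]))
[0.4245, -0.3688, 0.097] (array([-513.3, -754.6,  195.2]), array([  0.  ,  -0.01, 166.21]))
bolt [0.4408 0.319 ]
bolt [0.4317 0.1151]
bolt [ 0.4255 -0.0893]
bolt [ 0.6482 -0.0982]
bolt [0.6632 0.3104]
rail1 [0.5959 0.3056 0.04  ] [ 0.5797 -0.095   0.04  ]
front edge [0.0423 0.9991 0.4218 0.1238] 87.57509
[ 48  51  51  47  43  42  41  41  41  42  41  40  37  43  59  70  59  42
  38  37  39  36  35  40  72  92  87  89  89  87  89  88  90  89  89  89
  89  90  90  90  92  92  91  92  91  89  89  89  92  81  66  69  73  71
  71  72  75  61  36  35  38  39  35  45  81  94  89  90  88  87  91  83
  62  59  60  59  60  60  60  60  61  60  60  61  61  60  60  60  59  60
  60  61  61  60  61  60  60  59  61  60  61  61  61  61  62  62  60  62
  61  61  62  62  61  62  64  63  64  64  64  63  63  64  64  63  61  63
  62  62  63  65  65  67  66  65  61  85 123 133 130 130]
front edge sc [0.0387 0.9993 0.419  0.086 ] 87.7817
```

{"fn": "arm_command", "kwargs": {
  "series": [
    {"x": -340,"y": -265,"z": -128,"rz": 60},
    {"x": -340,"y": -265,"z": -128,"rz": 60},
    {"x": -340,"y": -265,"z": -128,"rz": 60},
    {"x": -340,"y": -265,"z": -128,"rz": 60},
    {"x": -340,"y": -265,"z": -128,"rz": 80},
    {"x": -340,"y": -265,"z": -128,"rz": 80},
    {"x": -340,"y": -265,"z": -128,"rz": 80},
    {"x": -340,"y": -265,"z": -128,"rz": 80},
    {"x": -340,"y": -265,"z": -128,"rz": 100},
    {"x": -340,"y": -265,"z": -128,"rz": 100},
    {"x": -426,"y": -552,"z": -128,"rz": 130},
    {"x": -426,"y": -552,"z": -128,"rz": 130},
    {"x": -426,"y": -552,"z": -128,"rz": 166},
    {"x": -426,"y": -552,"z": -128,"rz": 166},
    {"x": -426,"y": -552,"z": -128,"rz": 166},
    {"x": -426,"y": -552,"z": -128,"rz": 166},
    {"x": -426,"y": -552,"z": -128,"rz": 166},
    {"x": -513,"y": -755,"z": -60,"rz": 166},
    {"x": -513,"y": -755,"z": -60,"rz": 166},
    {"x": -513,"y": -755,"z": -60,"rz": 166}
  ],
  "hand": 91
}}

```text
invalid input
```

```bash
python3 - <<'E'
from h import *
s=observe(); print(s["time"],s["tool_pos"],s["tool_rot"],s["qpos"])
for t in ([.4245,-.3688,.20],[.4245,-.3688,.097]): print(t,rel(t,-3.1,s))
E
```

```text
1.7 [0.1525 0.5024 0.2923] [ 3.1415 -0.      2.8468] [ 1.1301  0.342   1.5241  0.      1.2754 -0.146 ]
[0.4245, -0.3688, 0.2] (array([-513.4, -754.6,   92.2]), array([  0.  ,  -0.01, 166.21]))
[0.4245, -0.3688, 0.097] (array([-513.4, -754.6,  195.2]), array([  0.  ,  -0.01, 166.21]))
```

{"fn": "arm_command", "kwargs": {
  "series": [
    {"x": -340,"y": -265,"z": -128,"rx": 0,"ry": 0,"rz": 60},
    {"x": -340,"y": -265,"z": -128,"rx": 0,"ry": 0,"rz": 60},
    {"x": -340,"y": -265,"z": -128,"rx": 0,"ry": 0,"rz": 60},
    {"x": -340,"y": -265,"z": -128,"rx": 0,"ry": 0,"rz": 60},
    {"x": -340,"y": -265,"z": -128,"rx": 0,"ry": 0,"rz": 80},
    {"x": -340,"y": -265,"z": -128,"rx": 0,"ry": 0,"rz": 80},
    {"x": -340,"y": -265,"z": -128,"rx": 0,"ry": 0,"rz": 80},
    {"x": -340,"y": -265,"z": -128,"rx": 0,"ry": 0,"rz": 80},
    {"x": -340,"y": -265,"z": -128,"rx": 0,"ry": 0,"rz": 100},
    {"x": -340,"y": -265,"z": -128,"rx": 0,"ry": 0,"rz": 100},
    {"x": -426,"y": -552,"z": -128,"rx": 0,"ry": 0,"rz": 130},
    {"x": -426,"y": -552,"z": -128,"rx": 0,"ry": 0,"rz": 130},
    {"x": -426,"y": -552,"z": -128,"rx": 0,"ry": 0,"rz": 166},
    {"x": -426,"y": -552,"z": -128,"rx": 0,"ry": 0,"rz": 166},
    {"x": -426,"y": -552,"z": -128,"rx": 0,"ry": 0,"rz": 166},
    {"x": -426,"y": -552,"z": -128,"rx": 0,"ry": 0,"rz": 166},
    {"x": -426,"y": -552,"z": -128,"rx": 0,"ry": 0,"rz": 166},
    {"x": -513,"y": -755,"z": -60,"rx": 0,"ry": 0,"rz": 166},
    {"x": -513,"y": -755,"z": -60,"rx": 0,"ry": 0,"rz": 166},
    {"x": -513,"y": -755,"z": -60,"rx": 0,"ry": 0,"rz": 166}
  ],
  "hand": 91,
  "squeeze": 25
}}

```text
time: 3.7
tool_pos: [0.4154, -0.2938, 0.3758]
tool_rot: [3.141, -0.001, -0.055]
contact_force: [1.0, 0.8, 0.0]
opening: 0.091
grip_force: 0.0
```

```bash
python3 - <<'E'
from h import *
s=observe(); print(s["time"],s["tool_pos"],s["tool_rot"],s["qpos"])
for t in ([.4245,-.3688,.20],[.4245,-.3688,.097]): print(t,rel(t,-3.1,s))
E
```

```text
3.7 [ 0.4154 -0.2938  0.3758] [ 3.1411 -0.0009 -0.055 ] [-0.7665  0.259   1.4109  0.0002  1.4707  0.8593]
[0.4245, -0.3688, 0.2] (array([ 13. ,  74.3, 175.9]), array([ 0.03, -0.05, -0.05]))
[0.4245, -0.3688, 0.097] (array([ 12.9,  74.2, 278.9]), array([ 0.03, -0.05, -0.05]))
```

{"fn": "arm_command", "kwargs": {
  "series": [
    {"x": 13,"y": 74,"z": 150,"rx": 0,"ry": 0,"rz": 0},
    {"x": 13,"y": 74,"z": 150,"rx": 0,"ry": 0,"rz": 0},
    {"x": 13,"y": 74,"z": 150,"rx": 0,"ry": 0,"rz": 0},
    {"x": 13,"y": 74,"z": 150,"rx": 0,"ry": 0,"rz": 0},
    {"x": 13,"y": 74,"z": 150,"rx": 0,"ry": 0,"rz": 0}
  ]
}}

```text
time: 4.2
tool_pos: [0.4237, -0.3668, 0.2228]
tool_rot: [-3.137, 0.004, -0.052]
contact_force: [0.4, 0.1, 0.0]
opening: 0.0912
grip_force: 0.0
```

```bash
python3 - <<'E'
from h import *
s=observe(); print(s["time"],s["tool_pos"],s["tool_rot"],s["qvel"])
print(rel([.4245,-.3688,.097],-3.1,s))
E
```

```text
4.2 [ 0.4237 -0.3668  0.2228] [-3.1372  0.0043 -0.0519] [ 0.021  -0.0701 -0.0404  0.0063  0.0452  0.0097]
(array([  1.4,   2.5, 125.8]), array([-0.25,  0.25,  0.13]))
```

{"fn": "arm_command", "kwargs": {
  "series": [
    {"x": 0,"y": 1,"z": 50,"rx": 0,"ry": 0,"rz": 0},
    {"x": 0,"y": 1,"z": 90,"rx": 0,"ry": 0,"rz": 0},
    {"x": 0,"y": 1,"z": 115,"rx": 0,"ry": 0,"rz": 0},
    {"x": 0,"y": 1,"z": 128,"rx": 0,"ry": 0,"rz": 0},
    {"x": 0,"y": 1,"z": 128,"rx": 0,"ry": 0,"rz": 0},
    {"x": 0,"y": 1,"z": 128,"rx": 0,"ry": 0,"rz": 0}
  ]
}}

```text
time: 4.8
tool_pos: [0.4256, -0.3682, 0.0999]
tool_rot: [3.14, -0.002, -0.05]
contact_force: [0.1, -0.3, 0.2]
opening: 0.0908
grip_force: 0.0
```

```bash
python3 - <<'E'
from h import *
s=observe(); print(s["time"],s["tool_pos"],s["tool_rot"],s["contact_force"])
print(rel([.4245,-.3688,.097],-3.1,s))
p=read_camera("top"); marks(p,["spindle"])
E
```

```text
4.8 [ 0.4256 -0.3682  0.0999] [ 3.1396 -0.0021 -0.0501] [ 0.1107 -0.276   0.2377]
(array([-1.1,  0.6,  2.9]), array([ 0.12, -0.12,  0.23]))
spindle 0.7 [ 0.3926 -0.1978  0.0098] [324. 250.]
spindle 0.5 [ 0.3796 -0.5253  0.0114] [428. 251.]
```

Close on it.

{"fn": "arm_command", "kwargs": {
  "series": [
    {"x": -1,"y": 0.5,"z": 2.5,"rx": 0,"ry": 0,"rz": 0},
    {"x": -1,"y": 0.5,"z": 2.5,"rx": 0,"ry": 0,"rz": 0},
    {"x": -1,"y": 0.5,"z": 2.5,"rx": 0,"ry": 0,"rz": 0},
    {"x": -1,"y": 0.5,"z": 2.5,"rx": 0,"ry": 0,"rz": 0},
    {"x": -1,"y": 0.5,"z": 2.5,"rx": 0,"ry": 0,"rz": 0},
    {"x": -1,"y": 0.5,"z": 2.5,"rx": 0,"ry": 0,"rz": 0},
    {"x": -1,"y": 0.5,"z": 2.5,"rx": 0,"ry": 0,"rz": 0},
    {"x": -1,"y": 0.5,"z": 2.5,"rx": 0,"ry": 0,"rz": 0}
  ],
  "hand": 20,
  "squeeze": 25
}}

```text
time: 5.7
tool_pos: [0.4237, -0.3677, 0.0955]
tool_rot: [-3.141, 0.0, -0.051]
contact_force: [-0.1, 1.9, 0.4]
opening: 0.035
grip_force: 25.0
```

```bash
python3 - <<'E'
from h import *
s=observe(); print(s["time"],s["tool_pos"],s["tool_rot"],s["contact_force"],s["opening"],s["grip_force"])
E
```

```text
5.7 [ 0.4237 -0.3677  0.0955] [-3.1406  0.0002 -0.0507] [-0.0535  1.9217  0.3909] 0.03495860387727073 25.004121959209442
```

```bash
python3 - <<'E'
from h import *
T=(np.array([.4237,-.3677,.0955]),np.array([np.pi,0,-.0507]))
for t,y in (([.4237,-.3677,.25],-3),([.43,-.05,.28],60),([.43,.18,.28],87.75),([.5485,.181,.28],87.75)): print(t,rel(t,y,None,T))
E
```

```text
[0.4237, -0.3677, 0.25] (array([   0. ,    0. , -154.5]), array([ 0. , -0. ,  0.1]))
[0.43, -0.05, 0.28] (array([  -9.8, -317.6, -184.5]), array([  0. ,   0. , -62.9]))
[0.43, 0.18, 0.28] (array([ -21.5, -547.3, -184.5]), array([  0.  ,   0.  , -90.65]))
[0.5485, 0.181, 0.28] (array([  96.8, -554.3, -184.5]), array([  0.  ,   0.  , -90.65]))
```

{"fn": "arm_command", "kwargs": {
  "series": [
    {"x": 0,"y": 0,"z": -20,"rx": 0,"ry": 0,"rz": 0},
    {"x": 0,"y": 0,"z": -50,"rx": 0,"ry": 0,"rz": 0},
    {"x": 0,"y": 0,"z": -90,"rx": 0,"ry": 0,"rz": 0},
    {"x": 0,"y": 0,"z": -130,"rx": 0,"ry": 0,"rz": 0},
    {"x": 0,"y": -20,"z": -160,"rx": 0,"ry": 0,"rz": -5},
    {"x": -2,"y": -60,"z": -185,"rx": 0,"ry": 0,"rz": -12},
    {"x": -4,"y": -100,"z": -185,"rx": 0,"ry": 0,"rz": -19},
    {"x": -5,"y": -145,"z": -185,"rx": 0,"ry": 0,"rz": -26},
    {"x": -7,"y": -190,"z": -185,"rx": 0,"ry": 0,"rz": -34},
    {"x": -9,"y": -235,"z": -185,"rx": 0,"ry": 0,"rz": -42},
    {"x": -10,"y": -280,"z": -185,"rx": 0,"ry": 0,"rz": -50},
    {"x": -12,"y": -325,"z": -185,"rx": 0,"ry": 0,"rz": -58},
    {"x": -14,"y": -370,"z": -185,"rx": 0,"ry": 0,"rz": -66},
    {"x": -16,"y": -415,"z": -185,"rx": 0,"ry": 0,"rz": -74},
    {"x": -18,"y": -460,"z": -185,"rx": 0,"ry": 0,"rz": -82},
    {"x": -20,"y": -505,"z": -185,"rx": 0,"ry": 0,"rz": -90},
    {"x": -21,"y": -545,"z": -185,"rx": 0,"ry": 0,"rz": -90.7},
    {"x": -10,"y": -548,"z": -185,"rx": 0,"ry": 0,"rz": -90.7},
    {"x": 20,"y": -550,"z": -185,"rx": 0,"ry": 0,"rz": -90.7},
    {"x": 55,"y": -552,"z": -185,"rx": 0,"ry": 0,"rz": -90.7}
  ]
}}

```text
time: 7.7
tool_pos: [0.5066, 0.1805, 0.2801]
tool_rot: [-3.14, 0.001, 1.534]
contact_force: [0.8, 0.0, -5.1]
opening: 0.0353
grip_force: 25.0
```

```bash
python3 - <<'E'
from h import *
s=observe(); print(s["time"],s["tool_pos"],s["tool_rot"],s["opening"],s["grip_force"],s["qpos"])
print(rel([.5485,.181,.28],87.75,s),rel([.5485,.181,.18],87.75,s))
for c in ("scene","top"):
    p=read_camera(c); print(c); marks(p,["spindle","seat","clamp_pivot","push_post"])
cv2.imwrite("pics/top2.png",cv2.convertScaleAbs(cv2.resize(p["pixels"][130:290,100:310],None,fx=3.2,fy=3.2,interpolation=2),alpha=1.8))
E
```

```text
7.7 [0.5066 0.1805 0.2801] [-3.1401  0.0007  1.534 ] 0.03527095874669847 24.986770749092102 [ 0.2     0.376   1.5076 -0.0003  1.2596  0.2369]
(array([ 2. , 41.9,  0. ]), array([-0.09,  0.04,  0.14])) (array([  2.1,  42.1, 100. ]), array([-0.09,  0.04,  0.14]))
scene
spindle 0.95 [ 0.396  -0.1998  0.0073] [235. 222.]
spindle 0.87 [ 0.3778 -0.5269  0.0145] [225. 369.]
spindle 0.64 [0.5077 0.1901 0.2345] [270.  21.]
seat 0.65 [0.5459 0.1853 0.0648] [291.  65.]
clamp_pivot 0.59 [0.5555 0.293  0.1036] [293.  19.]
push_post 0.8 [0.5564 0.3408 0.0898] [293.   7.]
top
spindle 0.82 [0.5017 0.1842 0.2341] [184. 219.]
spindle 0.76 [ 0.3955 -0.2007  0.0109] [325. 249.]
spindle 0.63 [ 0.3806 -0.5256  0.0121] [428. 251.]
seat 0.69 [0.5513 0.1867 0.0619] [198. 203.]
```

View pics/top2.png

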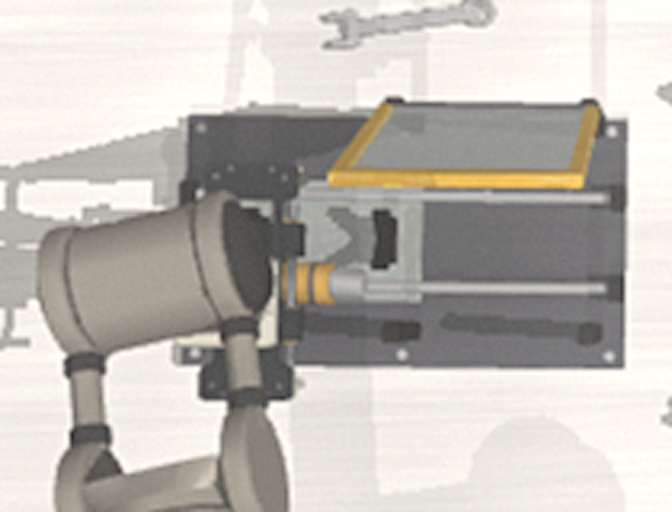

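The top crop shows the spindle held level near crop (330,280), along the station's y axis. The elbow and forearm are drawn over the clamp by perspective. I'll check clearances from the other camera and take a fix on the arm geometry.

```bash
python3 - <<'E'
from h import *
p=read_camera("scene")
for c in ("scene","top"):
    q=p if c=="scene" else read_camera("top")
    M,_=cv2.Rodrigues(np.array(q["rvec"],float)); print(c,"cam",-M.T@np.array(q["tvec"]).ravel())
cv2.imwrite("pics/sc2.png",cv2.convertScaleAbs(cv2.resize(p["pixels"][0:200,130:390],None,fx=3,fy=3,interpolation=2),alpha=1.6))
from scipy.optimize import least_squares
D=[([.1301+1,.342,1.5241,0,1.2754],[.1525,.5024,.2923]),([-.7665,.259,1.4109,0,1.4707],[.4154,-.2938,.3758]),([.2,.376,1.5076,0,1.2596],[.5066,.1805,.2801])]
def f(v):
    L1,L2,h,lat,e=v; o=[]
    for q,t in D:
        r=L1*np.sin(q[1])+L2*np.sin(q[1]+q[2])+e*0; z=h+L1*np.cos(q[1])+L2*np.cos(q[1]+q[2])
        c,s=np.cos(q[0]),np.sin(q[0]); o+=[r*c-lat*s-t[0],r*s+lat*c-t[1],z-t[2]]
    return o
r=least_squares(f,[.4,.4,0,.07,0]); print(r.x,np.abs(r.fun).max())
E
```

```text
scene cam [ 0.5653 -0.5034  1.1293]
top cam [ 0.4835 -0.1763  1.5599]
[0.4238 0.3955 0.007  0.0764 0.    ] 0.0017407869795670328
```

View pics/sc2.png

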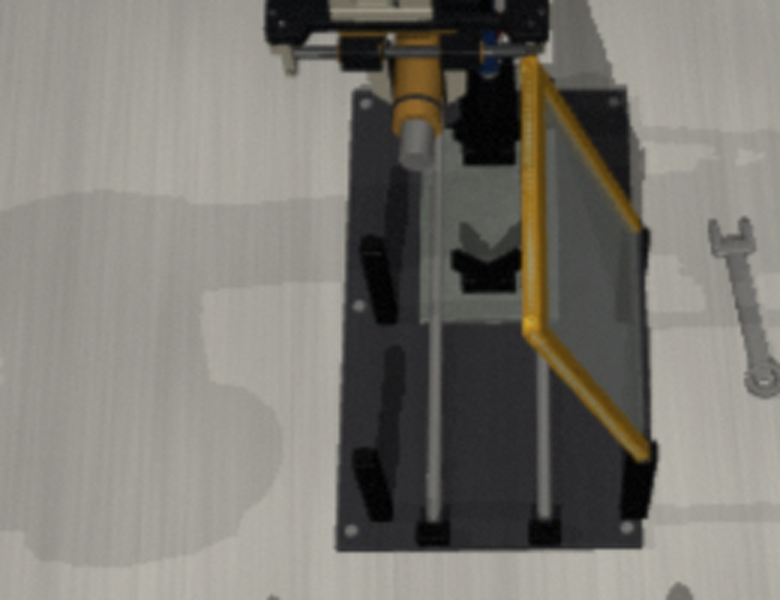

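```bash
python3 - <<'E'
from h import *
p=read_camera("top")
for n,(u,v) in dict(tubeR=(240,360),tubeL=(85,420),cylR=(245,250),cylL=(50,290),body1=(237,170),body2=(300,395)).items():
    print(n,[ray(p,100+u/3.2,130+v/3.2,z)[:2].round(3).tolist() for z in (.3,.4,.5,.6,.7)])
E
```

```text
tubeR [[0.441, 0.191], [0.445, 0.162], [0.448, 0.133], [0.451, 0.104], [0.455, 0.074]]
tubeL [[0.397, 0.316], [0.404, 0.277], [0.411, 0.238], [0.418, 0.199], [0.424, 0.16]]
cylR [[0.53, 0.186], [0.526, 0.157], [0.522, 0.128], [0.519, 0.099], [0.515, 0.071]]
cylL [[0.502, 0.343], [0.501, 0.302], [0.499, 0.261], [0.498, 0.219], [0.496, 0.178]]
body1 [[0.595, 0.191], [0.586, 0.162], [0.577, 0.133], [0.568, 0.104], [0.559, 0.075]]
body2 [[0.412, 0.143], [0.417, 0.118], [0.423, 0.092], [0.429, 0.067], [0.434, 0.042]]
```

```bash
python3 - <<'E'
from h import *
p=read_camera("top")
cv2.imwrite("pics/top3.png",cv2.convertScaleAbs(cv2.resize(p["pixels"][150:400,60:340],None,fx=2.4,fy=2.4,interpolation=2),alpha=1.8))
print(proj(p,[[0,0,0],[0,0,.2],[0,0,.4],[.5066,.1805,.28],[.5066,.1805,.4],[.5066,.1805,.5],[.5066,.1805,.6]]))
E
```

```text
[[265.5181 377.0541]
 [257.8153 400.3535]
 [247.393  431.8791]
 [180.8533 217.0629]
 [166.7622 216.5748]
 [152.5783 216.0836]
 [135.4339 215.4898]]
```

View pics/top3.png

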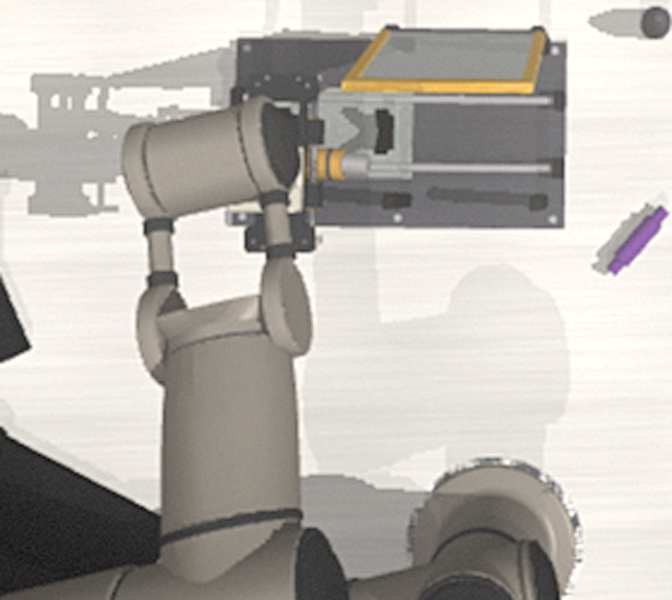

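The wrist block sits about 0.26 m above the TCP, so when lowered straight down it would graze the guard's corner. I'll place with the tool tilted about 10° about the spindle's axis, wrist away from the guard. Refining the spindle-in-hand and seat positions along y first.

```bash
python3 - <<'E'
from h import *
s=observe(); print(s["tool_pos"])
for c in ("scene","top"):
    p=read_camera(c)
    for d in trace(p,"spindle"):
        v,u=np.nonzero(d["pixels"])
        X=ray(p,u.mean(),v.mean(),.235)
        if X[1]>.05:
            if c=="scene": k=v>=v.max()-1
            else: k=u>=u.max()-1
            e=ray(p,u[k].mean()+(.5 if c=="top" else 0),v[k].mean()+(.5 if c=="scene" else 0),.224)
            print(c,d["confidence"],"end",e,"centre y",e[1]+.078)
    if c=="top":
        print("seat y from vees",ray(p,216.7,204,.045)[1]+.055, ray(p,183.7,204,.022)[1]-.055)
        g=cv2.cvtColor(p["pixels"],6); 
        for r in (200,204): print(g[r,205:235].astype(int))
    else:
        g=cv2.cvtColor(p["pixels"],6); u0=int(proj(p,[.546,.115,.06])[0][0]); print(u0,[int(x) for x in g[70:115,u0]])
        print("rows expected for seat y .186: inner vee notch, outer vee notch, outer foot, plate end", proj(p,[[.547,.131,.045],[.546,.115,.045],[.546,.115,.022]]).round(1).tolist())
E
```

```text
[0.5063 0.1805 0.2808]
scene 0.89 end [0.5006 0.1124 0.224 ] centre y 0.1903974800757829
292 [57, 57, 58, 60, 61, 59, 59, 57, 57, 57, 53, 41, 36, 34, 34, 39, 37, 21, 7, 3, 2, 3, 3, 2, 2, 5, 7, 29, 55, 59, 58, 56, 55, 57, 59, 60, 52, 47, 33, 29, 27, 28, 27, 28, 28]
rows expected for seat y .186: inner vee notch, outer vee notch, outer foot, plate end [[292.6, 88.0], [292.4, 93.6], [292.8, 98.2]]
top 0.73 end [0.5009 0.1057 0.224 ] centre y 0.1836556635601136
seat y from vees 0.18896981354174724 0.18781534495092556
[ 83  65  69  68  68  71  73  75  73  74  77  65  42  37  39  40  38  39
  39  80 101  96  92  92  91  93  87  70  60  61]
[92 92 92 96 84 67 67 71 74 74 74 77 61 36 41 40 39 35 46 83 98 92 91 91
 92 94 85 63 60 62]
```

```bash
cat >> h.py <<'E'
def relS(S,tilt,off=(.003,0,.0455),yaw=87.75,s=None):
    s=s or observe(); R0=R.from_euler("xyz",s["tool_rot"])
    a=np.radians(yaw); Rt=R.from_rotvec(np.radians(-tilt)*np.array([np.cos(a),np.sin(a),0]))*R.from_euler("xyz",[np.pi,0,a])
    P=np.array(S)-Rt.apply(off)
    return (R0.inv().apply(P-s["tool_pos"])*1000).round(1),(R0.inv()*Rt).as_rotvec(degrees=True).round(2),P,Rt.as_matrix()[:,2]
E
python3 - <<'E'
from h import *
for z in (.235,.11): print(relS([.5495,.188,z],10))
E
```

```text
(array([ 6.2, 34.9,  0.8]), array([-9.99, -0.01,  0.06]), array([0.5415, 0.1853, 0.2798]), array([ 0.1735, -0.0068, -0.9848]))
(array([  6.2,  34.9, 125.8]), array([-9.99, -0.01,  0.06]), array([0.5415, 0.1853, 0.1548]), array([ 0.1735, -0.0068, -0.9848]))
```

{"fn": "arm_command", "kwargs": {
  "series": [
    {"x": 3,"y": 18,"z": 0,"rx": -5,"ry": 0,"rz": 0},
    {"x": 6,"y": 35,"z": 0,"rx": -10,"ry": 0,"rz": 0},
    {"x": 6,"y": 35,"z": 15,"rx": -10,"ry": 0,"rz": 0},
    {"x": 6,"y": 35,"z": 40,"rx": -10,"ry": 0,"rz": 0},
    {"x": 6,"y": 35,"z": 70,"rx": -10,"ry": 0,"rz": 0},
    {"x": 6,"y": 35,"z": 100,"rx": -10,"ry": 0,"rz": 0},
    {"x": 6,"y": 35,"z": 117,"rx": -10,"ry": 0,"rz": 0},
    {"x": 6,"y": 35,"z": 126,"rx": -10,"ry": 0,"rz": 0},
    {"x": 6,"y": 35,"z": 126,"rx": -10,"ry": 0,"rz": 0},
    {"x": 6,"y": 35,"z": 126,"rx": -10,"ry": 0,"rz": 0}
  ]
}}

```text
time: 9.6
tool_pos: [0.5423, 0.1852, 0.1555]
tool_rot: [2.966, -0.0, 1.533]
contact_force: [0.0, -0.3, -3.5]
opening: 0.0354
grip_force: 25.0
```

```bash
python3 - <<'E'
from h import *
s=observe(); Rt=R.from_euler("xyz",s["tool_rot"]); print(s["time"],s["tool_pos"],s["tool_rot"],s["contact_force"])
S=s["tool_pos"]+Rt.apply([0,0,.0455]); print("grip centre",S,"toolx",Rt.as_matrix()[:,0])
o=[]
for c in ("scene","top"):
    p=read_camera(c); marks(p,["spindle","guard_edge","clamp_pivot"])
    for d in trace(p,"spindle"):
        v,u=np.nonzero(d["pixels"]); X=ray(p,u.mean(),v.mean(),.11)
        if X[1]>.05:
            k=(v>=v.max()-1) if c=="scene" else (u>=u.max()-1)
            e=ray(p,u[k].mean()+(.5 if c=="top" else 0),v[k].mean()+(.5 if c=="scene" else 0),S[2]-.011)
            print(c,"end",e,"centre y",e[1]+.078)
    a,b=((0,120,240,340) if c=="scene" else (160,240,170,270)),0
    o.append(cv2.resize(p["pixels"][a[0]:a[1],a[2]:a[3]],(390,468 if c=="scene" else 312),interpolation=2))
o[1]=cv2.copyMakeBorder(o[1],0,156,0,0,0); cv2.imwrite("pics/hov.png",cv2.convertScaleAbs(np.hstack(o),alpha=2))
E
```

```text
9.6 [0.5423 0.1852 0.1555] [ 2.9656 -0.0005  1.5325] [ 0.0387 -0.2552 -3.4888]
grip centre [0.5502 0.185  0.1107] toolx [0.0382 0.9993 0.0005]
spindle 0.71 [ 0.3754 -0.527   0.0144] [224. 369.]
spindle 0.59 [0.5502 0.1916 0.1158] [292.  51.]
spindle 0.56 [ 0.3924 -0.1987  0.0077] [233. 221.]
spindle 0.52 [0.5503 0.1234 0.0008] [295.  99.]
guard_edge 0.77 [0.5814 0.0134 0.3402] [307.  62.]
guard_edge 0.41 [0.5554 0.2927 0.1008] [293.  20.]
clamp_pivot 0.47 [0.5539 0.2895 0.1021] [292.  21.]
scene end [0.5528 0.1073 0.0997] centre y 0.1852656626170623
spindle 0.67 [0.5475 0.1887 0.1133] [194. 204.]
spindle 0.52 [ 0.3798 -0.5242  0.0143] [428. 251.]
spindle 0.48 [ 0.3956 -0.1977  0.0091] [324. 249.]
spindle 0.23 [0.5842 0.0088 0.3383] [242. 184.]
spindle 0.19 [0.5566 0.2975 0.0977] [159. 202.]
guard_edge 0.88 [0.5798 0.0082 0.3391] [242. 186.]
clamp_pivot 0.52 [0.5565 0.296  0.0985] [159. 202.]
clamp_pivot 0.43 [0.5475 0.1222 0.0026] [223. 205.]
top end [0.5485 0.1131 0.0997] centre y 0.1910760373676053
```

View pics/hov.png

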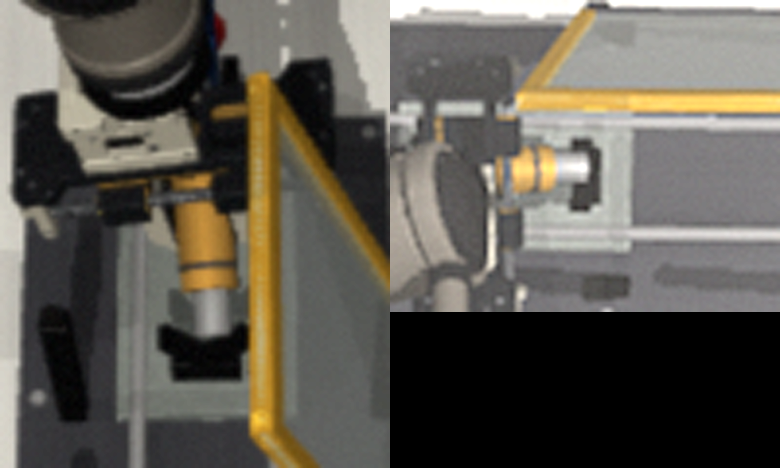

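```bash
python3 - <<'E'
from h import *
p=read_camera("scene"); q=read_camera("top")
def edges(g,thr): pass
gs=cv2.cvtColor(p["pixels"],6).astype(int); gt=cv2.cvtColor(q["pixels"],6).astype(int)
print("scene rows",[ (r,gs[r,272:312].tolist()) for r in (90,93)])
print("top cols",[(c,gt[190:220,c].tolist()) for c in (220,221,222)])
# spindle axis from masks
for c,pp in (("scene",p),("top",q)):
    for d in trace(pp,"spindle"):
        v,u=np.nonzero(d["pixels"]); X=ray(pp,u.mean(),v.mean(),.11)
        if X[1]>.05:
            P=[]
            rng=range(v.max()-20,v.max()-2) if c=="scene" else range(u.max()-12,u.max()-2)
            for r in rng:
                k=(v==r) if c=="scene" else (u==r)
                w=(u if c=="scene" else v)[k]; m=(w.min()+w.max())/2
                P.append(ray(pp,m,r,.1107) if c=="scene" else ray(pp,r,m,.1107))
            P=np.array(P); f=np.polyfit(P[:,1],P[:,0],1); print(c,"axis slope",f[0],"x at y=.188",np.polyval(f,.188),"x at end",np.polyval(f,.12))
E
```

```text
scene rows [(90, [61, 56, 63, 67, 63, 56, 60, 61, 57, 44, 27, 11, 5, 4, 4, 3, 4, 4, 3, 1, 4, 4, 4, 5, 3, 4, 3, 3, 4, 12, 29, 48, 69, 76, 85, 85, 76, 62, 47, 44]), (93, [61, 56, 62, 68, 62, 56, 61, 62, 62, 62, 61, 40, 19, 12, 11, 10, 8, 5, 3, 3, 4, 4, 5, 4, 3, 7, 7, 7, 6, 16, 48, 54, 68, 74, 82, 81, 74, 65, 49, 43])]
top cols [(220, [95, 96, 84, 89, 89, 61, 31, 35, 36, 58, 82, 94, 113, 119, 97, 83, 59, 32, 39, 36, 38, 38, 33, 25, 72, 100, 98, 92, 92, 102]), (221, [94, 96, 83, 90, 92, 71, 46, 44, 35, 34, 42, 50, 58, 60, 54, 45, 36, 36, 36, 39, 35, 38, 50, 71, 91, 99, 96, 92, 90, 103]), (222, [96, 97, 83, 89, 95, 89, 81, 66, 35, 34, 34, 32, 29, 30, 31, 33, 33, 35, 35, 36, 32, 34, 70, 100, 102, 97, 95, 89, 92, 102])]
scene axis slope 0.004258752103072306 x at y=.188 0.5502229246461035 x at end 0.5499333295030945
top axis slope -0.046079432095206124 x at y=.188 0.5448235156618406 x at end 0.5479569170443147
```

```bash
python3 - <<'E'
from h import *
p=read_camera("scene"); q=read_camera("top")
for z in (.045,.06): print("scene",ray(p,291.8,90,z))
for z in (.06,.072): print("top",ray(q,220,204.3,z),ray(q,221,204,z))
print(relS([.5495,.188,.064],10)[:3])
E
```

```text
scene [0.5448 0.1255 0.045 ]
scene [0.5451 0.1168 0.06  ]
top [0.5463 0.1208 0.06  ] [0.5471 0.1177 0.06  ]
top [0.5458 0.1184 0.072 ] [0.5466 0.1153 0.072 ]
(array([ 0.2, -8.1, 45. ]), array([-0.  , -0.01,  0.06]), array([0.5415, 0.1853, 0.1088]))
```

The spindle is 2–3 mm too far along +x compared with the vees, and well placed along y. I'll lower it with that correction.

{"fn": "arm_command", "kwargs": {
  "series": [
    {"x": 0,"y": -5,"z": 12,"rx": 0,"ry": 0,"rz": 0},
    {"x": 0,"y": -8,"z": 28,"rx": 0,"ry": 0,"rz": 0},
    {"x": 0,"y": -9.5,"z": 36,"rx": 0,"ry": 0,"rz": 0},
    {"x": 0,"y": -10,"z": 40,"rx": 0,"ry": 0,"rz": 0},
    {"x": 0,"y": -10.2,"z": 42,"rx": 0,"ry": 0,"rz": 0},
    {"x": 0,"y": -10.4,"z": 44,"rx": 0,"ry": 0,"rz": 0},
    {"x": 0,"y": -10.6,"z": 46,"rx": 0,"ry": 0,"rz": 0},
    {"x": 0,"y": -10.6,"z": 46,"rx": 0,"ry": 0,"rz": 0},
    {"x": 0,"y": -10.6,"z": 46,"rx": 0,"ry": 0,"rz": 0}
  ],
  "squeeze": 12
}}

```text
time: 11.3
tool_pos: [0.5407, 0.1853, 0.1087]
tool_rot: [2.963, -0.001, 1.532]
contact_force: [3.5, -0.2, 3.9]
opening: 0.0357
grip_force: 12.0
```

```bash
python3 - <<'E'
from h import *
s=observe(); Rt=R.from_euler("xyz",s["tool_rot"]); print(s["time"],s["tool_pos"],s["tool_rot"],s["contact_force"],s["torque"],s["opening"],s["grip_force"])
print("grip centre",s["tool_pos"]+Rt.apply([0.003,0,.0455]))
E
```

```text
11.3 [0.5407 0.1853 0.1087] [ 2.9629 -0.0011  1.5324] [ 3.4564 -0.2472  3.8641] [-0.1701 -0.7234 -0.075 ] 0.035687501494339545 11.983213126659393
grip centre [0.5489 0.1881 0.064 ]
```

{"fn": "arm_command", "kwargs": {
  "series": [
    {"x": 0,"y": 1,"z": 0,"rx": 0,"ry": 0,"rz": 0},
    {"x": 0,"y": 1,"z": 1,"rx": 0,"ry": 0,"rz": 0},
    {"x": 0,"y": 1,"z": 1,"rx": 0,"ry": 0,"rz": 0},
    {"x": 0,"y": 1,"z": 1,"rx": 0,"ry": 0,"rz": 0}
  ],
  "squeeze": 5
}}

```text
time: 11.7
tool_pos: [0.5413, 0.1853, 0.1075]
tool_rot: [2.964, -0.001, 1.533]
contact_force: [3.3, -0.2, 5.8]
opening: 0.0359
grip_force: 5.0
```

```bash
python3 - <<'E'
from h import *
s=observe(); Rt=R.from_euler("xyz",s["tool_rot"]); print(s["time"],s["tool_pos"],s["tool_rot"],s["contact_force"],s["torque"],s["opening"],s["grip_force"])
print("grip centre",s["tool_pos"]+Rt.apply([0.003,0,.0455]))
E
```

```text
11.7 [0.5413 0.1853 0.1075] [ 2.9644 -0.0007  1.5327] [ 3.319  -0.2144  5.8402] [-0.1278 -0.6113  0.0113] 0.03589303727364529 5.000126995146275
grip centre [0.5494 0.188  0.0627]
```

Down to about 62.7 mm and carried by the vees. I'll shift another millimetre, then release.

{"fn": "arm_command", "kwargs": {
  "series": [
    {"x": 0,"y": 0.8,"z": 0.6,"rx": 0,"ry": 0,"rz": 0},
    {"x": 0,"y": 0.8,"z": 0.6,"rx": 0,"ry": 0,"rz": 0}
  ],
  "squeeze": 3
}}

```text
time: 11.9
tool_pos: [0.5416, 0.1852, 0.1065]
tool_rot: [2.966, -0.0, 1.533]
contact_force: [3.8, -0.1, 5.6]
opening: 0.0361
grip_force: 3.0
```

{"fn": "arm_command", "kwargs": {
  "series": [
    {"x": 0,"y": 0,"z": 0,"rx": 0,"ry": 0,"rz": 0},
    {"x": 0,"y": 0,"z": 0,"rx": 0,"ry": 0,"rz": 0},
    {"x": 0,"y": 0,"z": 0,"rx": 0,"ry": 0,"rz": 0},
    {"x": 0,"y": 0,"z": 0,"rx": 0,"ry": 0,"rz": 0},
    {"x": 0,"y": 0,"z": 0,"rx": 0,"ry": 0,"rz": 0}
  ],
  "hand": 64
}}

```text
time: 12.4
tool_pos: [0.541, 0.1851, 0.1059]
tool_rot: [2.968, 0.0, 1.533]
contact_force: [0.4, 0.6, -1.1]
opening: 0.0635
grip_force: 0.0
```

```bash
python3 - <<'E'
from h import *
s=observe(); print(s["time"],s["tool_pos"],s["tool_rot"],s["contact_force"],s["opening"],s["grip_force"])
for c in ("scene","top"):
    p=read_camera(c); marks(p,["spindle"])
    for d in trace(p,"spindle"):
        v,u=np.nonzero(d["pixels"]); X=ray(p,u.mean(),v.mean(),.062)
        if X[1]>.05:
            k=(v>=v.max()-1) if c=="scene" else (u>=u.max()-1)
            e=ray(p,u[k].mean()+(.5 if c=="top" else 0),v[k].mean()+(.5 if c=="scene" else 0),.062)
            print(c,d["confidence"],"end",e,"centre y",e[1]+.078)
E
```

```text
12.4 [0.541  0.1851 0.1059] [2.968  0.0001 1.5326] [ 0.3812  0.5874 -1.0737] 0.06350412373977338 0.0
spindle 0.83 [0.5484 0.1937 0.0629] [292.  63.]
spindle 0.74 [ 0.3806 -0.5297  0.0141] [227. 370.]
spindle 0.57 [ 0.396  -0.1972  0.0058] [235. 221.]
spindle 0.21 [0.5474 0.1233 0.0013] [293.  99.]
scene 0.76 end [0.5453 0.1074 0.062 ] centre y 0.18540032028582426
spindle 0.58 [ 0.3827 -0.5278  0.0112] [428. 250.]
spindle 0.53 [ 0.3923 -0.1984  0.0127] [325. 250.]
spindle 0.49 [0.5478 0.1905 0.0645] [197. 204.]
top 0.45 end [0.5437 0.1084 0.062 ] centre y 0.1863566690930788
```

```bash
python3 - <<'E'
from h import *
print(rel([.553,.342,.37],87.75)); print(rel([.553,.342,.258],87.75))
p=read_camera("top"); print(proj(p,[[.5535,.2935,.241],[.556,.342,.085]]))
print(relS([.52,.185,.31],5)[:2])
E
```

```text
(array([ 157.3,   51.4, -258.8]), array([10.  , -0.01,  0.06]))
(array([ 157.3,   32. , -148.5]), array([10.  , -0.01,  0.06]))
[[142.8476 201.149 ]
 [145.2054 202.9857]]
(array([  -3.9,   18.4, -249.7]), array([ 5.  , -0.01,  0.06]))
```

{"fn": "arm_command", "kwargs": {
  "series": [
    {"x": 0,"y": 0,"z": -15,"rx": 0,"ry": 0,"rz": 0},
    {"x": 0,"y": 0,"z": -45,"rx": 0,"ry": 0,"rz": 0},
    {"x": 0,"y": 0,"z": -90,"rx": 0,"ry": 0,"rz": 0},
    {"x": 0,"y": 0,"z": -140,"rx": 0,"ry": 0,"rz": 0},
    {"x": 0,"y": 10,"z": -190,"rx": 0,"ry": 0,"rz": 0},
    {"x": 0,"y": 30,"z": -235,"rx": 5,"ry": 0,"rz": 0},
    {"x": 0,"y": 51,"z": -259,"rx": 10,"ry": 0,"rz": 0},
    {"x": 40,"y": 51,"z": -259,"rx": 10,"ry": 0,"rz": 0},
    {"x": 80,"y": 51,"z": -259,"rx": 10,"ry": 0,"rz": 0},
    {"x": 120,"y": 51,"z": -259,"rx": 10,"ry": 0,"rz": 0},
    {"x": 157,"y": 51,"z": -259,"rx": 10,"ry": 0,"rz": 0},
    {"x": 157,"y": 51,"z": -259,"rx": 10,"ry": 0,"rz": 0},
    {"x": 157,"y": 51,"z": -259,"rx": 10,"ry": 0,"rz": 0}
  ]
}}

```text
time: 14.05
tool_pos: [0.5522, 0.3423, 0.3694]
tool_rot: [-3.141, 0.001, 1.534]
contact_force: [1.4, -0.9, 0.1]
opening: 0.0638
grip_force: 0.0
```

{"fn": "arm_command", "kwargs": {
  "series": [
    {"x": 0,"y": 0,"z": 0,"rx": 0,"ry": 0,"rz": 0},
    {"x": 0,"y": 0,"z": 0,"rx": 0,"ry": 0,"rz": 0},
    {"x": 0,"y": 0,"z": 0,"rx": 0,"ry": 0,"rz": 0},
    {"x": 0,"y": 0,"z": 0,"rx": 0,"ry": 0,"rz": 0},
    {"x": 0,"y": 0,"z": 0,"rx": 0,"ry": 0,"rz": 0},
    {"x": 0,"y": 0,"z": 0,"rx": 0,"ry": 0,"rz": 0}
  ],
  "hand": 0,
  "squeeze": 10
}}

```text
time: 14.65
tool_pos: [0.5526, 0.3416, 0.3702]
tool_rot: [3.141, -0.0, 1.532]
contact_force: [-0.5, 0.1, -0.8]
opening: 0.0207
grip_force: 0.0
```

```bash
python3 - <<'E'
from h import *
s=observe(); print(s["time"],s["tool_pos"],s["tool_rot"],s["contact_force"],s["opening"])
for P in ([.340,.192],[.3105,.192],[.2845,.191],[.2586,.1837],[.2352,.1707],[.2157,.1529],[.2015,.1315],[.1935,.107]):
    print(P,rel([.5493+(P[0]-.188)*.0393,P[0],P[1]+.0655],87.75,s))
for c in ("scene","top"):
    p=read_camera(c); marks(p,["spindle","clamp","guard_edge","clamp_pivot"])
    if c=="scene": a=cv2.resize(p["pixels"][0:120,240:360],None,fx=4,fy=4,interpolation=2); cv2.imwrite("pics/seat.png",cv2.convertScaleAbs(a,alpha=2))
E
```

```text
14.65 [0.5526 0.3416 0.3702] [ 3.1415 -0.0001  1.5323] [-0.4738  0.1032 -0.805 ] 0.020673428311957467
[0.34, 0.192] (array([ -1.5,   2.7, 112.7]), array([ 0.01, -0.01,  0.04]))
[0.3105, 0.192] (array([-31. ,   2.7, 112.7]), array([ 0.01, -0.01,  0.04]))
[0.2845, 0.191] (array([-57. ,   2.7, 113.7]), array([ 0.01, -0.01,  0.04]))
[0.2586, 0.1837] (array([-83. ,   2.7, 121. ]), array([ 0.01, -0.01,  0.04]))
[0.2352, 0.1707] (array([-106.4,    2.7,  134. ]), array([ 0.01, -0.01,  0.04]))
[0.2157, 0.1529] (array([-125.9,    2.7,  151.8]), array([ 0.01, -0.01,  0.04]))
[0.2015, 0.1315] (array([-140.1,    2.6,  173.2]), array([ 0.01, -0.01,  0.04]))
[0.1935, 0.107] (array([-148.1,    2.6,  197.7]), array([ 0.01, -0.01,  0.04]))
spindle 0.96 [0.5498 0.1965 0.0633] [292.  62.]
spindle 0.96 [ 0.3787 -0.5301  0.0103] [226. 370.]
spindle 0.86 [ 0.3964 -0.199   0.0092] [235. 221.]Traceback (most recent call last):
  File "<stdin>", line 6, in <module>
  File "h.py", line 12, in marks
    for d in mark_of(p,n): print(n,round(d["confidence"],2),np.array(d["point"]),proj(p,d["point"])[0].round())
             ~~~~~~~^^^^^
ValueError: it knows: clamp_pivot, guard_edge, guard_hinge, plug, push_post, ring_gauge, seat, spindle, station, tray, wrench
```

```bash
python3 - <<'E'
from h import *
o=[]
for c,a in (("scene",(0,120,240,340)),("top",(170,230,140,240))):
    p=read_camera(c); marks(p,["spindle","seat","push_post"])
    m=p["pixels"][a[0]:a[1],a[2]:a[3]]; o.append(cv2.resize(m,None,fx=3.9,fy=3.9,interpolation=2))
    for d in trace(p,"spindle"):
        v,u=np.nonzero(d["pixels"])
        if ray(p,u.mean(),v.mean(),.062)[1]>.05: print(c,"mask mid",ray(p,(u.min()+u.max())/2,(v.min()+v.max())/2,.066),"u",u.min(),u.max(),"v",v.min(),v.max())
    S=np.array([.5493,.188]); ax=np.array([.0393,.9992])
    for L in (-.078,-.071,-.055,-.05,.05,.055,.071,.078): print(L,proj(p,[*(S+ax*L),.072])[0].round(1),end=" ")
    print()
o[1]=cv2.copyMakeBorder(o[1],0,o[0].shape[0]-o[1].shape[0],0,0,0); cv2.imwrite("pics/seat.png",cv2.convertScaleAbs(np.hstack(o),alpha=2))
E
```

```text
spindle 0.83 [0.5505 0.1955 0.0628] [293.  62.]
spindle 0.77 [ 0.3767 -0.531   0.013 ] [225. 371.]
spindle 0.66 [ 0.3959 -0.1975  0.0082] [235. 221.]
seat 0.97 [0.543  0.1854 0.0624] [290.  66.]
seat 0.65 [ 0.656  -0.4087 -0.001 ] [350. 306.]
seat 0.64 [0.5517 0.1939 0.0586] [293.  63.]
push_post 0.73 [0.5573 0.3398 0.0894] [293.   8.]
scene mask mid [0.5484 0.1861 0.066 ] u 285 299 v 36 93
scene mask mid [0.5355 0.2176 0.066 ] u 269 304 v 0 108
scene mask mid [0.5529 0.1059 0.066 ] u 241 349 v 0 185
-0.078 [292.2  89.9] -0.071 [292.2  87.4] -0.055 [292.2  81.7] -0.05 [292.2  79.9] 0.05 [292.3  45.5] 0.055 [292.3  43.8] 0.071 [292.3  38.5] 0.078 [292.3  36.2] 
spindle 0.73 [ 0.381  -0.5277  0.0094] [428. 251.]
spindle 0.71 [0.547  0.1895 0.0653] [197. 205.]
spindle 0.62 [ 0.3939 -0.1984  0.0106] [325. 250.]
seat 0.74 [0.5509 0.1856 0.0599] [199. 203.]
push_post 0.76 [0.5572 0.3482 0.0815] [144. 203.]
top mask mid [0.549 0.187 0.066] u 172 224 v 198 210
-0.078 [222.7 204.1] -0.071 [220.4 204. ] -0.055 [215.2 204. ] -0.05 [213.6 204. ] 0.05 [180.8 203.7] 0.055 [179.2 203.7] 0.071 [173.9 203.6] 0.078 [171.7 203.6]
```

View pics/seat.png

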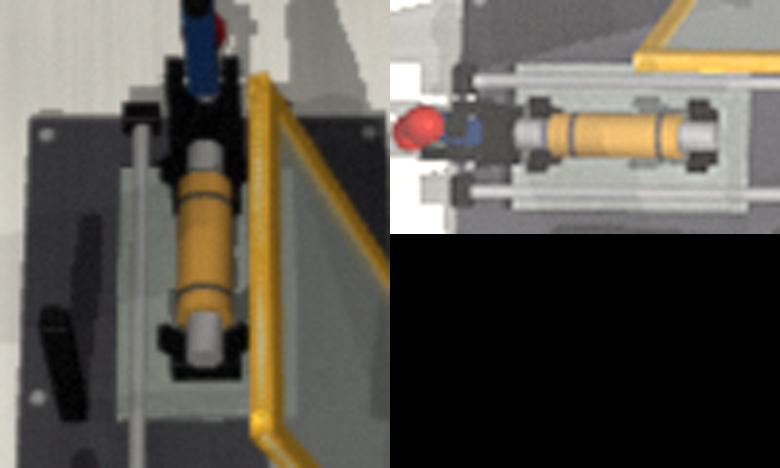

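The spindle lies squarely in both vees: scene crop (205,150)–(205,350), top crop (515–718,133). Next, swing the clamp down.

{"fn": "arm_command", "kwargs": {
  "series": [
    {"x": 0,"y": 2.5,"z": 45,"rx": 0,"ry": 0,"rz": 0},
    {"x": 0,"y": 2.5,"z": 90,"rx": 0,"ry": 0,"rz": 0},
    {"x": 0,"y": 2.5,"z": 113,"rx": 0,"ry": 0,"rz": 0},
    {"x": -10,"y": 2.5,"z": 113,"rx": 0,"ry": 0,"rz": 0},
    {"x": -20,"y": 2.5,"z": 113,"rx": 0,"ry": 0,"rz": 0},
    {"x": -31,"y": 2.5,"z": 113,"rx": 0,"ry": 0,"rz": 0},
    {"x": -44,"y": 2.5,"z": 113,"rx": 0,"ry": 0,"rz": 0},
    {"x": -57,"y": 2.5,"z": 114,"rx": 0,"ry": 0,"rz": 0},
    {"x": -70,"y": 2.5,"z": 117,"rx": 0,"ry": 0,"rz": 0},
    {"x": -83,"y": 2.5,"z": 121,"rx": 0,"ry": 0,"rz": 0},
    {"x": -95,"y": 2.5,"z": 127,"rx": 0,"ry": 0,"rz": 0},
    {"x": -106,"y": 2.5,"z": 134,"rx": 0,"ry": 0,"rz": 0}
  ]
}}

```text
time: 16.45
tool_pos: [0.5508, 0.2346, 0.2356]
tool_rot: [-3.142, -0.0, 1.532]
contact_force: [0.4, 1.8, 0.5]
opening: 0.0006
grip_force: 0.8
```

```bash
python3 - <<'E'
from h import *
s=observe(); print(s["time"],s["tool_pos"],s["tool_rot"],s["contact_force"],s["opening"])
for P in ([.2352,.1707],[.2157,.1529],[.2015,.1315],[.1935,.107]):
    print(P,rel([.5493+(P[0]-.188)*.0393,P[0],P[1]+.0655],87.75,s))
E
```

```text
16.45 [0.5508 0.2346 0.2356] [-3.1415 -0.      1.5323] [0.3741 1.8064 0.5278] 0.0006472173394681718
[0.2352, 0.1707] (array([ 0.6,  0.3, -0.6]), array([-0.  , -0.  ,  0.04]))
[0.2157, 0.1529] (array([-18.9,   0.3,  17.2]), array([-0.  , -0.  ,  0.04]))
[0.2015, 0.1315] (array([-33.2,   0.3,  38.6]), array([-0.  , -0.  ,  0.04]))
[0.1935, 0.107] (array([-41.2,   0.3,  63.1]), array([-0.  , -0.  ,  0.04]))
```

Force on y 1.8 N: it is pushing the arm. Continue down gently.

{"fn": "arm_command", "kwargs": {
  "series": [
    {"x": -10,"y": 0,"z": 8,"rx": 0,"ry": 0,"rz": 0},
    {"x": -19,"y": 0,"z": 17,"rx": 0,"ry": 0,"rz": 0},
    {"x": -27,"y": 0,"z": 28,"rx": 0,"ry": 0,"rz": 0},
    {"x": -33,"y": 0,"z": 39,"rx": 0,"ry": 0,"rz": 0},
    {"x": -37,"y": 0,"z": 48,"rx": 0,"ry": 0,"rz": 0},
    {"x": -39,"y": 0,"z": 54,"rx": 0,"ry": 0,"rz": 0},
    {"x": -41,"y": 0,"z": 59,"rx": 0,"ry": 0,"rz": 0},
    {"x": -41,"y": 0,"z": 61,"rx": 0,"ry": 0,"rz": 0},
    {"x": -41,"y": 0,"z": 62,"rx": 0,"ry": 0,"rz": 0},
    {"x": -41,"y": 0,"z": 62,"rx": 0,"ry": 0,"rz": 0}
  ]
}}

```text
time: 17.45
tool_pos: [0.5494, 0.1949, 0.1742]
tool_rot: [3.141, -0.0, 1.533]
contact_force: [1.5, -0.6, 0.2]
opening: 0.0004
grip_force: 0.0
```

```bash
python3 - <<'E'
from h import *
s=observe(); print(s["time"],s["tool_pos"],s["tool_rot"],s["contact_force"],s["torque"])
E
```

```text
17.45 [0.5494 0.1949 0.1742] [ 3.1414 -0.0001  1.5328] [ 1.5246 -0.6422  0.2033] [-0.0877  0.0531 -0.0297]
```

{"fn": "arm_command", "kwargs": {
  "series": [
    {"x": 0,"y": 0,"z": 1,"rx": 0,"ry": 0,"rz": 0},
    {"x": 0,"y": 0,"z": 2,"rx": 0,"ry": 0,"rz": 0},
    {"x": 0,"y": 0,"z": 3,"rx": 0,"ry": 0,"rz": 0},
    {"x": 0,"y": 0,"z": 3,"rx": 0,"ry": 0,"rz": 0}
  ]
}}

```text
time: 17.85
tool_pos: [0.5495, 0.195, 0.1735]
tool_rot: [3.14, -0.0, 1.533]
contact_force: [-6.2, -1.5, 15.9]
opening: 0.0006
grip_force: 7.7
```

```bash
python3 - <<'E'
from h import *
s=observe(); print(s["time"],s["tool_pos"],s["tool_rot"],s["contact_force"],s["torque"])
p=read_camera("top");marks(p,["guard_edge"])
cv2.imwrite("pics/cl.png",cv2.convertScaleAbs(np.vstack([cv2.resize(p["pixels"][150:250,120:320],(700,350),interpolation=2),cv2.resize(read_camera("scene")["pixels"][0:60,240:410],(700,247),interpolation=2)]),alpha=2))
E
```

```text
17.85 [0.5495 0.195  0.1735] [ 3.1396 -0.0005  1.5329] [-6.2406 -1.5432 15.9491] [-0.3868  1.0616  0.0026]
guard_edge 0.94 [0.5832 0.0089 0.3395] [242. 184.]
```

View pics/cl.png

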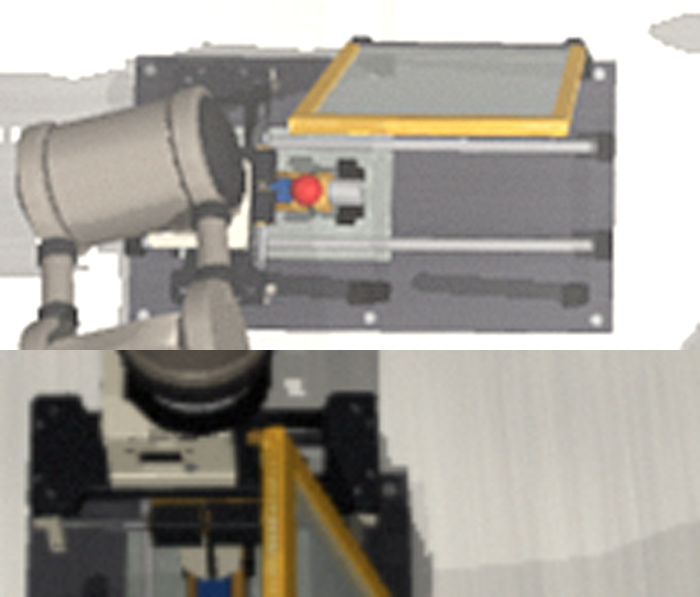

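Clamp down at 16 N reaction (red ball now over the barrel's end at crop (306,190)). Next, go round behind the push post.

{"fn": "arm_command", "kwargs": {
  "series": [
    {"x": 0,"y": 0,"z": -10,"rx": 0,"ry": 0,"rz": 0},
    {"x": 0,"y": 0,"z": -40,"rx": 0,"ry": 0,"rz": 0},
    {"x": 20,"y": 0,"z": -67,"rx": 0,"ry": 0,"rz": 0},
    {"x": 65,"y": 0,"z": -67,"rx": 0,"ry": 0,"rz": 0},
    {"x": 110,"y": 0,"z": -67,"rx": 0,"ry": 0,"rz": 0},
    {"x": 155,"y": 0,"z": -67,"rx": 0,"ry": 0,"rz": 0},
    {"x": 200,"y": 0,"z": -67,"rx": 0,"ry": 0,"rz": 0},
    {"x": 210,"y": 0,"z": -40,"rx": 0,"ry": 0,"rz": 0},
    {"x": 210,"y": 0,"z": 0,"rx": 0,"ry": 0,"rz": 0},
    {"x": 210,"y": 0,"z": 32,"rx": 0,"ry": 0,"rz": 0},
    {"x": 210,"y": 0,"z": 32,"rx": 0,"ry": 0,"rz": 0},
    {"x": 210,"y": 0,"z": 32,"rx": 0,"ry": 0,"rz": 0}
  ]
}}

```text
time: 19.2
tool_pos: [0.5576, 0.4048, 0.1397]
tool_rot: [-3.141, -0.0, 1.533]
contact_force: [0.9, 0.3, 0.6]
opening: 0.0006
grip_force: 0.0
```

```bash
python3 - <<'E'
from h import *
s=observe(); print(s["time"],s["tool_pos"],s["tool_rot"],s["contact_force"])
for c in ("scene","top"): marks(read_camera(c),["push_post","spindle","seat","station"])
E
```

```text
19.2 [0.5576 0.4048 0.1397] [-3.1415 -0.      1.5325] [0.9247 0.2623 0.586 ]
push_post 0.75 [0.5569 0.3394 0.0844] [293.   9.]
spindle 0.7 [ 0.3793 -0.5287  0.0144] [226. 370.]
spindle 0.67 [ 0.3932 -0.1969  0.0082] [233. 220.]
spindle 0.57 [0.5479 0.1915 0.0618] [292.  64.]
seat 0.85 [0.5463 0.1874 0.0634] [291.  65.]
station 0.59 [0.5531 0.1243 0.0034] [296.  98.]
push_post 0.79 [0.5553 0.3457 0.0825] [144. 203.]
spindle 0.72 [0.5481 0.1882 0.0641] [198. 204.]
spindle 0.72 [ 0.3795 -0.5249  0.0132] [428. 251.]
spindle 0.56 [ 0.3948 -0.2015  0.0091] [326. 249.]
spindle 0.3 [0.5564 0.3474 0.0848] [143. 203.]
spindle 0.19 [ 0.4297 -0.3696  0.0015] [378. 237.]
seat 0.64 [0.5503 0.188  0.0605] [198. 204.]
station 0.86 [0.545  0.1204 0.0034] [224. 205.]
station 0.75 [ 0.6816 -0.2325  0.0018] [332. 160.]
```

{"fn": "arm_command", "kwargs": {
  "series": [
    {"x": -15,"y": 0,"z": 0,"rx": 0,"ry": 0,"rz": 0},
    {"x": -27,"y": 0,"z": 0,"rx": 0,"ry": 0,"rz": 0},
    {"x": -33,"y": 0,"z": 0,"rx": 0,"ry": 0,"rz": 0},
    {"x": -38,"y": 0,"z": 0,"rx": 0,"ry": 0,"rz": 0},
    {"x": -45,"y": 0,"z": 0,"rx": 0,"ry": 0,"rz": 0},
    {"x": -54,"y": 0,"z": 0,"rx": 0,"ry": 0,"rz": 0},
    {"x": -65,"y": 0,"z": 0,"rx": 0,"ry": 0,"rz": 0},
    {"x": -77,"y": 0,"z": 0,"rx": 0,"ry": 0,"rz": 0},
    {"x": -89,"y": 0,"z": 0,"rx": 0,"ry": 0,"rz": 0},
    {"x": -101,"y": 0,"z": 0,"rx": 0,"ry": 0,"rz": 0},
    {"x": -113,"y": 0,"z": 0,"rx": 0,"ry": 0,"rz": 0},
    {"x": -125,"y": 0,"z": 0,"rx": 0,"ry": 0,"rz": 0},
    {"x": -137,"y": 0,"z": 0,"rx": 0,"ry": 0,"rz": 0},
    {"x": -149,"y": 0,"z": 0,"rx": 0,"ry": 0,"rz": 0},
    {"x": -161,"y": 0,"z": 0,"rx": 0,"ry": 0,"rz": 0},
    {"x": -171,"y": 0,"z": 0,"rx": 0,"ry": 0,"rz": 0},
    {"x": -180,"y": 0,"z": 0,"rx": 0,"ry": 0,"rz": 0},
    {"x": -185,"y": 0,"z": 0,"rx": 0,"ry": 0,"rz": 0}
  ]
}}

```text
time: 21.5
tool_pos: [0.5504, 0.2199, 0.1392]
tool_rot: [3.141, -0.001, 1.532]
contact_force: [0.5, 5.4, -0.8]
opening: 0.0005
grip_force: 2.6
```

```bash
python3 - <<'E'
from h import *
s=observe(); print(s["time"],s["tool_pos"],s["tool_rot"],s["contact_force"])
for c in ("scene","top"): marks(read_camera(c),["push_post","spindle","guard_edge"])
E
```

```text
21.5 [0.5504 0.2199 0.1392] [ 3.1411 -0.0013  1.5322] [ 0.501   5.3604 -0.7751]
push_post 0.73 [0.5526 0.1915 0.0837] [293.  59.]
spindle 0.89 [0.5445 0.0421 0.064 ] [293. 116.]
spindle 0.77 [ 0.3975 -0.1986  0.0114] [235. 221.]
spindle 0.66 [ 0.378  -0.53    0.0116] [226. 370.]
guard_edge 0.61 [0.5796 0.0143 0.3371] [306.  62.]
push_post 0.65 [ 0.7127 -0.3232 -0.0021] [360. 150.]
spindle 0.8 [ 0.3787 -0.528   0.0105] [428. 251.]
spindle 0.66 [0.5413 0.0383 0.0628] [247. 205.]
spindle 0.51 [ 0.3917 -0.2005  0.0106] [325. 250.]
guard_edge 0.69 [0.5815 0.0106 0.3381] [242. 185.]
```

{"fn": "arm_command", "kwargs": {
  "series": [
    {"x": -6,"y": 0,"z": 0,"rx": 0,"ry": 0,"rz": 0},
    {"x": -12,"y": 0,"z": 0,"rx": 0,"ry": 0,"rz": 0},
    {"x": -16,"y": 0,"z": 0,"rx": 0,"ry": 0,"rz": 0},
    {"x": -19,"y": 0,"z": 0,"rx": 0,"ry": 0,"rz": 0},
    {"x": -21,"y": 0,"z": 0,"rx": 0,"ry": 0,"rz": 0},
    {"x": -22,"y": 0,"z": 0,"rx": 0,"ry": 0,"rz": 0}
  ]
}}

```text
time: 22.5
tool_pos: [0.5495, 0.198, 0.1391]
tool_rot: [3.142, -0.001, 1.532]
contact_force: [0.4, 6.8, -1.0]
opening: 0.0005
grip_force: 2.5
```

{"fn": "arm_command", "kwargs": {
  "series": [
    {"x": -1,"y": 0,"z": 0,"rx": 0,"ry": 0,"rz": 0},
    {"x": -2,"y": 0,"z": 0,"rx": 0,"ry": 0,"rz": 0},
    {"x": -2,"y": 0,"z": 0,"rx": 0,"ry": 0,"rz": 0}
  ]
}}

```text
time: 22.8
tool_pos: [0.5494, 0.1959, 0.1391]
tool_rot: [-3.142, -0.0, 1.533]
contact_force: [-0.0, 4.6, -1.1]
opening: 0.0005
grip_force: 2.1
```

{"fn": "arm_command", "kwargs": {
  "series": [
    {"x": -1.5,"y": 0,"z": 0,"rx": 0,"ry": 0,"rz": 0},
    {"x": -3,"y": 0,"z": 0,"rx": 0,"ry": 0,"rz": 0},
    {"x": -3,"y": 0,"z": 0,"rx": 0,"ry": 0,"rz": 0}
  ]
}}

```text
time: 23.1
tool_pos: [0.5493, 0.1928, 0.1391]
tool_rot: [-3.142, -0.0, 1.533]
contact_force: [-0.5, 3.5, -0.1]
opening: 0.0003
grip_force: 1.9
```

{"fn": "arm_command", "kwargs": {
  "series": [
    {"x": -1.5,"y": 0,"z": 0,"rx": 0,"ry": 0,"rz": 0},
    {"x": -3,"y": 0,"z": 0,"rx": 0,"ry": 0,"rz": 0},
    {"x": -3,"y": 0,"z": 0,"rx": 0,"ry": 0,"rz": 0}
  ]
}}

```text
time: 23.4
tool_pos: [0.5492, 0.1916, 0.1392]
tool_rot: [3.141, -0.003, 1.532]
contact_force: [0.5, 11.2, -0.7]
opening: 0.0001
grip_force: 6.1
```

{"fn": "arm_command", "kwargs": {
  "series": [
    {"x": -1.5,"y": 0,"z": 0,"rx": 0,"ry": 0,"rz": 0},
    {"x": -1.5,"y": 0,"z": 0,"rx": 0,"ry": 0,"rz": 0},
    {"x": -1.5,"y": 0,"z": 0,"rx": 0,"ry": 0,"rz": 0}
  ]
}}

```text
time: 23.7
tool_pos: [0.5492, 0.1913, 0.1392]
tool_rot: [3.14, -0.005, 1.532]
contact_force: [-0.7, 16.3, -2.0]
opening: 0.0006
grip_force: 8.7
```

```bash
python3 - <<'E'
from h import *
s=observe(); print(s["time"],s["tool_pos"],s["tool_rot"],s["contact_force"])
for c in ("scene","top"): marks(read_camera(c),["push_post","spindle","guard_edge","guard_hinge"])
E
```

```text
23.7 [0.5492 0.1913 0.1392] [ 3.1405 -0.0052  1.5325] [-0.6855 16.34   -1.9983]
push_post 0.57 [0.5471 0.1645 0.0877] [291.  67.]
spindle 0.96 [ 0.3932 -0.1996  0.0065] [234. 222.]
spindle 0.71 [ 0.3755 -0.527   0.0109] [225. 369.]
spindle 0.7 [0.5423 0.0143 0.061 ] [292. 127.]
guard_edge 0.84 [0.5792 0.0167 0.3399] [306.  60.]
guard_edge 0.32 [0.5413 0.0158 0.0602] [292. 127.]
guard_hinge 0.88 [0.6548 0.0113 0.1382] [340. 111.]
guard_hinge 0.26 [ 0.7146 -0.3216 -0.0028] [372. 267.]
push_post 0.66 [0.5476 0.1679 0.0852] [203. 204.]
spindle 0.76 [ 0.3958 -0.2016  0.0114] [326. 249.]
spindle 0.6 [0.5404 0.0111 0.0652] [255. 205.]
spindle 0.59 [ 0.6581 -0.4106 -0.0025] [388. 166.]
spindle 0.57 [ 0.3793 -0.523   0.0106] [427. 251.]
guard_edge 0.91 [0.5824 0.0126 0.339 ] [241. 185.]
guard_hinge 0.67 [0.6603 0.0099 0.1443] [251. 163.]
```

Slide is home: the stop is reached at 16 N, and the spindle's y of 0.013 matches the expected 0.014. Next, back off, rise and go behind the guard.

```bash
python3 - <<'E'
from h import *
for t in ([.5499,.210,.139],[.556,.210,.43],[.655,.0117,.43],[.655,.0117,.3655]): print(t,rel(t,87.75))
E
```

```text
[0.5499, 0.21, 0.139] (array([18.7,  0. ,  0.3]), array([ 0.06, -0.29,  0.06]))
[0.556, 0.21, 0.43] (array([  20.4,    6.4, -290.7]), array([ 0.06, -0.29,  0.06]))
[0.655, 0.0117, 0.43] (array([-174. ,  112.9, -291.6]), array([ 0.06, -0.29,  0.06]))
[0.655, 0.0117, 0.3655] (array([-174.3,  112.9, -227.1]), array([ 0.06, -0.29,  0.06]))
```

{"fn": "arm_command", "kwargs": {
  "series": [
    {"x": 10,"y": 0,"z": 0,"rx": 0,"ry": 0,"rz": 0},
    {"x": 20,"y": 0,"z": 0,"rx": 0,"ry": 0,"rz": 0},
    {"x": 20,"y": 0,"z": -40,"rx": 0,"ry": 0,"rz": 0},
    {"x": 20,"y": 0,"z": -85,"rx": 0,"ry": 0,"rz": 0},
    {"x": 20,"y": 0,"z": -130,"rx": 0,"ry": 0,"rz": 0},
    {"x": 20,"y": 0,"z": -175,"rx": 0,"ry": 0,"rz": 0},
    {"x": 20,"y": 0,"z": -220,"rx": 0,"ry": 0,"rz": 0},
    {"x": 20,"y": 3,"z": -265,"rx": 0,"ry": 0,"rz": 0},
    {"x": 20,"y": 6,"z": -291,"rx": 0,"ry": 0,"rz": 0},
    {"x": 0,"y": 25,"z": -291,"rx": 0,"ry": 0,"rz": 0},
    {"x": -35,"y": 45,"z": -291,"rx": 0,"ry": 0,"rz": 0},
    {"x": -70,"y": 65,"z": -291,"rx": 0,"ry": 0,"rz": 0},
    {"x": -105,"y": 85,"z": -291,"rx": 0,"ry": 0,"rz": 0},
    {"x": -140,"y": 103,"z": -291,"rx": 0,"ry": 0,"rz": 0},
    {"x": -174,"y": 113,"z": -291,"rx": 0,"ry": 0,"rz": 0},
    {"x": -174,"y": 113,"z": -291,"rx": 0,"ry": 0,"rz": 0},
    {"x": -174,"y": 113,"z": -291,"rx": 0,"ry": 0,"rz": 0}
  ]
}}

```text
time: 25.9
tool_pos: [0.6555, 0.0091, 0.4296]
tool_rot: [-3.14, 0.0, 1.53]
contact_force: [-1.1, 0.2, 0.9]
opening: 0.0007
grip_force: 0.0
```

```bash
python3 - <<'E'
from h import *
s=observe(); print(s["time"],s["tool_pos"],s["tool_rot"],s["contact_force"],s["qpos"])
for c in ("scene","top"): marks(read_camera(c),["guard_edge","guard_hinge","push_post"])
for t in ([.655,.0117,.3655],): print(t,rel(t,87.75))
E
```

```text
25.9 [0.6555 0.0091 0.4296] [-3.1404  0.0003  1.5302] [-1.0802  0.1909  0.9265] [-0.1028  0.5631  0.8041 -0.0004  1.7756 -0.0623]
guard_edge 0.8 [0.5806 0.013  0.3346] [307.  63.]
guard_hinge 0.79 [0.6576 0.0088 0.138 ] [342. 112.]
guard_hinge 0.16 [0.5804 0.0142 0.3413] [307.  61.]
push_post 0.67 [0.5483 0.1653 0.0839] [292.  68.]
guard_edge 0.44 [ 0.6791 -0.2339 -0.0019] [333. 161.]
guard_hinge 0.73 [ 0.7114 -0.3227 -0.0027] [360. 150.]
guard_hinge 0.6 [0.6597 0.0083 0.1427] [252. 163.]
guard_hinge 0.53 [0.5492 0.1703 0.086 ] [202. 204.]
push_post 0.74 [0.55   0.169  0.0813] [203. 203.]
push_post 0.53 [ 0.4266 -0.3683  0.0029] [377. 238.]
[0.655, 0.0117, 0.3655] (array([ 0.8, -0.3, 64.9]), array([0.02, 0.  , 0.12]))
```

{"fn": "arm_command", "kwargs": {
  "series": [
    {"x": 0,"y": 0,"z": 35,"rx": 0,"ry": 0,"rz": 0},
    {"x": 0,"y": 0,"z": 64,"rx": 0,"ry": 0,"rz": 0},
    {"x": 0,"y": -12,"z": 65,"rx": 0,"ry": 0,"rz": 0},
    {"x": 0,"y": -24,"z": 66,"rx": 0,"ry": 0,"rz": 0},
    {"x": 0,"y": -36,"z": 68,"rx": 0,"ry": 0,"rz": 0},
    {"x": 0,"y": -49,"z": 73,"rx": 0,"ry": 0,"rz": 0},
    {"x": 0,"y": -62,"z": 79,"rx": 0,"ry": 0,"rz": 0},
    {"x": 0,"y": -75,"z": 85,"rx": 0,"ry": 0,"rz": 0},
    {"x": 0,"y": -88,"z": 94,"rx": 0,"ry": 0,"rz": 0},
    {"x": 0,"y": -100,"z": 103,"rx": 0,"ry": 0,"rz": 0},
    {"x": 0,"y": -112,"z": 113,"rx": 0,"ry": 0,"rz": 0}
  ]
}}

```text
time: 27.4
tool_pos: [0.5435, 0.0147, 0.3174]
tool_rot: [3.139, 0.0, 1.533]
contact_force: [2.1, -0.4, 0.3]
opening: 0.0003
grip_force: 0.9
```

```bash
python3 - <<'E'
from h import *
s=observe(); print(s["time"],s["tool_pos"],s["tool_rot"],s["contact_force"])
for c in ("scene","top"): marks(read_camera(c),["guard_edge"])
E
```

```text
27.4 [0.5435 0.0147 0.3174] [3.1388 0.0001 1.533 ] [ 2.0753 -0.4367  0.3218]
guard_edge 0.61 [0.498  0.0146 0.2837] [265.  79.]
guard_edge 0.42 [0.5378 0.0073 0.0641] [290. 129.]
guard_edge 0.65 [0.501  0.0157 0.2773] [244. 217.]
guard_edge 0.17 [ 0.6576 -0.41   -0.003 ] [387. 166.]
```

Guard is coming down (edge at z 0.28). Continue.

{"fn": "arm_command", "kwargs": {
  "series": [
    {"x": 0,"y": -10,"z": 12,"rx": 0,"ry": 0,"rz": 0},
    {"x": 0,"y": -20,"z": 24,"rx": 0,"ry": 0,"rz": 0},
    {"x": 0,"y": -29,"z": 35,"rx": 0,"ry": 0,"rz": 0},
    {"x": 0,"y": -37,"z": 47,"rx": 0,"ry": 0,"rz": 0},
    {"x": 0,"y": -43,"z": 59,"rx": 0,"ry": 0,"rz": 0},
    {"x": 0,"y": -47,"z": 70,"rx": 0,"ry": 0,"rz": 0},
    {"x": 0,"y": -50,"z": 80,"rx": 0,"ry": 0,"rz": 0},
    {"x": 0,"y": -53,"z": 90,"rx": 0,"ry": 0,"rz": 0},
    {"x": 0,"y": -54,"z": 96,"rx": 0,"ry": 0,"rz": 0},
    {"x": 0,"y": -55,"z": 101,"rx": 0,"ry": 0,"rz": 0},
    {"x": 0,"y": -55,"z": 104,"rx": 0,"ry": 0,"rz": 0},
    {"x": 0,"y": -55,"z": 104,"rx": 0,"ry": 0,"rz": 0}
  ]
}}

```text
time: 28.8
tool_pos: [0.4884, 0.0165, 0.2127]
tool_rot: [-3.141, -0.0, 1.533]
contact_force: [0.2, -0.7, -0.2]
opening: 0.0005
grip_force: 0.0
```

```bash
python3 - <<'E'
from h import *
s=observe(); print(s["time"],s["tool_pos"],s["tool_rot"],s["contact_force"])
for c in ("scene","top"): marks(read_camera(c),["guard_edge"])
E
```

```text
28.8 [0.4884 0.0165 0.2127] [-3.1407 -0.0001  1.5326] [ 0.2127 -0.6508 -0.2037]
guard_edge 0.67 [0.4455 0.0196 0.1452] [248. 111.]
guard_edge 0.64 [0.4468 0.0155 0.1434] [251. 236.]
```

{"fn": "arm_command", "kwargs": {
  "series": [
    {"x": 0,"y": 0,"z": 1.5,"rx": 0,"ry": 0,"rz": 0},
    {"x": 0,"y": 0,"z": 3,"rx": 0,"ry": 0,"rz": 0},
    {"x": 0,"y": 0,"z": 4,"rx": 0,"ry": 0,"rz": 0},
    {"x": 0,"y": 0,"z": 4,"rx": 0,"ry": 0,"rz": 0}
  ]
}}

```text
time: 29.4
tool_pos: [0.4887, 0.0165, 0.2093]
tool_rot: [3.141, -0.0, 1.533]
contact_force: [-0.1, -0.6, 2.1]
opening: 0.0001
grip_force: 1.2
```

{"fn": "arm_command", "kwargs": {
  "series": [
    {"x": 0,"y": 0,"z": 1,"rx": 0,"ry": 0,"rz": 0},
    {"x": 0,"y": 0,"z": 2,"rx": 0,"ry": 0,"rz": 0},
    {"x": 0,"y": 0,"z": 2,"rx": 0,"ry": 0,"rz": 0},
    {"x": 0,"y": 0,"z": 2,"rx": 0,"ry": 0,"rz": 0}
  ]
}}

```text
time: 29.8
tool_pos: [0.4887, 0.0165, 0.2091]
tool_rot: [3.14, 0.0, 1.533]
contact_force: [-5.4, -0.6, 18.0]
opening: 0.0006
grip_force: 9.1
```

Firm stop (18 N with no further travel): the guard is shut. Retreat and check.

{"fn": "arm_command", "kwargs": {
  "series": [
    {"x": 0,"y": 0,"z": -10,"rx": 0,"ry": 0,"rz": 0},
    {"x": 0,"y": 0,"z": -40,"rx": 0,"ry": 0,"rz": 0},
    {"x": 0,"y": 0,"z": -85,"rx": 0,"ry": 0,"rz": 0},
    {"x": 0,"y": 0,"z": -130,"rx": 0,"ry": 0,"rz": 0},
    {"x": 0,"y": -30,"z": -150,"rx": 0,"ry": 0,"rz": 0},
    {"x": 0,"y": -60,"z": -150,"rx": 0,"ry": 0,"rz": 0},
    {"x": 0,"y": -60,"z": -150,"rx": 0,"ry": 0,"rz": 0},
    {"x": 0,"y": -60,"z": -150,"rx": 0,"ry": 0,"rz": 0}
  ]
}}

```text
time: 30.6
tool_pos: [0.4285, 0.0188, 0.3574]
tool_rot: [3.141, -0.0, 1.532]
contact_force: [-0.1, 0.2, -0.2]
opening: 0.0007
grip_force: 0.0
```

```bash
python3 - <<'E'
from h import *
s=observe(); print(s["time"],s["tool_pos"],s["contact_force"],s["qvel"])
for c in ("scene","top"):
    p=read_camera(c); marks(p,["guard_edge","spindle","push_post","seat"])
    if c=="scene": cv2.imwrite("pics/end.png",cv2.convertScaleAbs(cv2.resize(p["pixels"][20:210,190:430],None,fx=3,fy=3,interpolation=2),alpha=2))
E
```

```text
30.6 [0.4285 0.0188 0.3574] [-0.1461  0.2183 -0.1579] [-0.0004  0.0332 -0.0216  0.0003 -0.0038  0.0009]
guard_edge 0.88 [0.4472 0.0178 0.1383] [249. 113.]
spindle 0.93 [ 0.3965 -0.1992  0.0098] [235. 221.]
spindle 0.82 [ 0.3751 -0.5292  0.0115] [224. 370.]
push_post 0.81 [0.5484 0.1688 0.0853] [292.  66.]
push_post 0.17 [ 0.4247 -0.3679 -0.0035] [248. 293.]
guard_edge 0.64 [0.4456 0.0141 0.1439] [252. 237.]
spindle 0.67 [ 0.3756 -0.5249  0.0113] [428. 252.]
spindle 0.57 [ 0.3938 -0.1996  0.0114] [325. 250.]
push_post 0.6 [0.5517 0.171  0.0852] [202. 203.]
```

View pics/end.png

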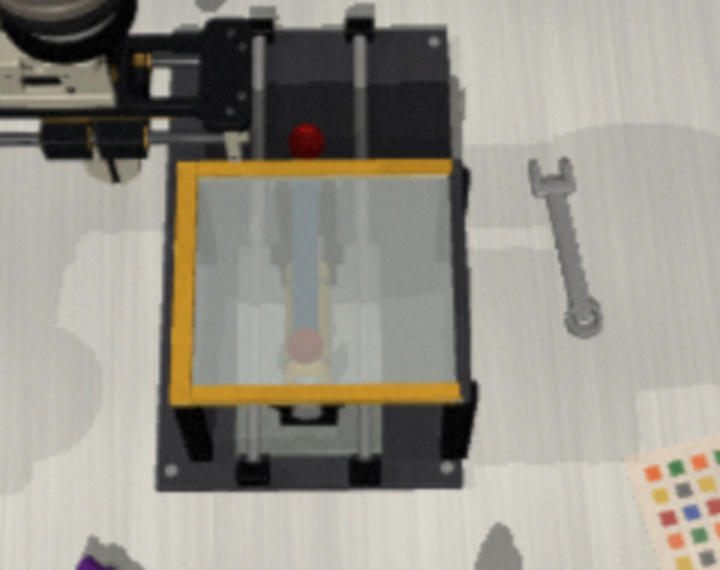

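The picture shows the guard shut and level (yellow frame (175–465,160–400)), with the clamp arm down over the spindle beneath it and the slide home. Handing in.

```bash
python3 -c "
from cell import *
print(hand_in())"
```

```text
the job is handed in; nothing more can be done
None
```

The spindle is in the vees, clamped, with the slide home and the guard shut, at about 31 s of the 72 s limit; the job is handed in, but no verdict came back.

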